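Line up the drinks condiments by height in the coaster tray

TASK

Tidy the coffee counter: stand the creamer tin, the sugar dispenser, the steel beaker and the syrup bottle that were left behind the wooden tray in its four steel coasters, one in each, in order of height, with the shortest in the coaster next to the blue mug and the tallest at the other end, so that nobody reaches over a tall one when filling a cup. Set each down gently and upright, flat on the floor of its coaster, without tipping or dropping it, and leave the blue mug and the white dish where they are.

Things in the scene. Friction and masses are not known exactly. Their poses are not given: they have to be found in the camera images.
- creamer: Creamer tin, round, white and blue with a dark blue lid, 82 mm tall; body 53 mm across up to 74 mm, the lid above it 55 mm. 0.15 to 0.27 kg. Stands loose behind the tray (a look-alike far left beside the stacked mugs is not meant). Origin: centre of its underside; z points up.
- dispenser: Glass sugar dispenser half full of white sugar with a metal spout on top, round, 121 mm tall; glass 69 mm across up to 50 mm, narrowing to 59 mm at 70 mm; metal collar 48 mm across between 83 and 100 mm (grip it there from above), thin spout above. 0.27 to 0.5 kg. Stands loose behind the tray (a look-alike far left beside the stacked mugs is not meant). Origin: centre of its underside; z points up.
- beaker: Tall open brushed-steel beaker, round, 148 mm tall and 64 mm across at the rim, very slightly narrower at the foot. 0.13 to 0.23 kg. Stands loose behind the tray. Origin: centre of its underside; z points up.
- syrup: Clear glass syrup bottle with a dark label and a gold cap, 203 mm tall; 59 mm across up to about 100 mm, then for gripping it is a plain cone tapering from 59 mm across at 100 mm to 28 mm at the top of the cap (41 mm at 160 mm, 35 mm at 180 mm). 0.21 to 0.39 kg. Stands loose behind the tray. Origin: centre of its underside; z points up.
- coaster_1: Steel bottle coaster, left end of a row of four equal round ones fixed 95 mm apart on a wooden tray (number 1 is at the robot's left). Outside 84 mm, bore 78 mm, 18 mm tall, floor 3 mm thick. It stands on the 12 mm tray board, so its floor is 15 mm and its rim 30 mm above the counter. Origin: centre of its underside; z up, y along the row from 4 to 1.
- coaster_2: Steel bottle coaster, second of a row of four equal round ones fixed 95 mm apart on a wooden tray (number 1 is at the robot's left). Outside 84 mm, bore 78 mm, 18 mm tall, floor 3 mm thick. It stands on the 12 mm tray board, so its floor is 15 mm and its rim 30 mm above the counter. The tray's side rods and end cheeks stay below 37 mm. Origin: centre of its underside; z up, y along the row from 4 to 1.
- coaster_3: Steel bottle coaster, third of a row of four equal round ones fixed 95 mm apart on a wooden tray (number 1 is at the robot's left). Outside 84 mm, bore 78 mm, 18 mm tall, floor 3 mm thick. It stands on the 12 mm tray board, so its floor is 15 mm and its rim 30 mm above the counter. The tray is 400 x 112 mm. Origin: centre of its underside; z up, y along the row from 4 to 1.
- coaster_4: Steel bottle coaster, right end of a row of four equal round ones fixed 95 mm apart on a wooden tray (number 1 is at the robot's left). Outside 84 mm, bore 78 mm, 18 mm tall, floor 3 mm thick. It stands on the 12 mm tray board, so its floor is 15 mm and its rim 30 mm above the counter. Origin: centre of its underside; z up, y along the row from 4 to 1.
- blue_mug: Blue mug, upright, loose, 85 mm across and 96 mm tall with a handle toward its own -y, standing on the counter just beyond one end of the tray, left or right; it marks the end for the shortest and must stay where it is. Origin: under the middle of its 85 x 117 mm outline, 15 mm from the middle of the body towards the handle.
- ramekin: Low round white dish with sachets, loose, 106 mm across and 39 mm tall, standing on the counter just beyond the other end of the tray; it must stay where it is. Origin: centre of its underside.

How it is judged:
By the outcome, as a careful person would: the job done as asked, in the order asked, and still so for the second after the job is handed in, with the robot touching nothing.
It also fails if it takes over 106 s, if anything falls off the work surface, if the arm or the gripper's body presses on something with over 40 N, if the wrist force passes 120 N, or if a joint passes its speed limit or range.

ROBOT

A 6-joint arm with a two-finger parallel gripper is mounted at the origin on a cart in front of the work surface, level with it; the furniture and walls round the work are solid. World frame = base frame: x ahead of the robot, y to its left, z up, the work surface at z = 0. Lengths are in m, angles in rad, forces in N, time in s.
With the tool pointing down it reaches from about 0.25 to 0.775 m from the base axis. Payload 8.9 kg.
Tool frame: the origin (TCP) lies on the centre line of the jaws, within the pads' length; the fingertips stand 17 mm ahead of it and the grasp point (between the pads) lies 2 mm behind it; z points along the fingers, y is the direction in which the jaws open and shut (so a half turn about z gives the same grasp; the last joint's range is limited). The gripper opens to 85 mm and grips with 20 to 120 N. Pads are 22 mm wide; open, the fingers measure 114 mm over their backs; the gripper's body (76 mm by 85 mm) begins 54 mm behind the grasp point. The pads swing forward as they close: fully open they stand 13 mm farther back than shut.
Start: joints at [1.087, 0.291, -0.153, 1.127, 0, 1.431], TCP at [0.177, 0.494, 0.248] pointing down, gripper open.
Joint ranges: [-2.52, 2.52], [-0.91, 1.74], [-1.3, 1.37], [-1.96, 2.02], [-1.52, 1.47], [-3.14, 3.14]. Speed limits (rad/s): [2.22, 2.22, 2.79, 3.14, 3.14, 3.14].

INTERFACE

Orientations are given as a unit quaternion [w, x, y, z].
In Python, from cell import sensors, eyes, workorder gives the robot as it stands.
- The arm moves only by the tool move_arm, never from a script. Its argument "plan" is a list of rows, each a list of 7 numbers: the turn, a rotation vector about the tool's x, y, z in degrees, then the shift along the tool's x, y, z in mm, then the opening in per cent of the stroke, from 0 (shut) to 100 (fully open). A call has 1 to 12 rows; each row shifts and turns the commanded pose from where the row before left it, along the tool's axes as they then stand; what a row does not reach is not made up. A row lasts 1/12 s, in which the tool goes at most 41.7 mm and 7.16 degrees, less where a joint would pass 70% of its speed; a pose out of reach is approached as far as the arm can. A call with a gripper value outside its range is refused whole. The fingers move at their own pace and stop on an object; "newtons" is the grip in N (left out, the last holds). Time passes only in rows, so rows that do not move let the fingers close. It gives the time, the measured TCP pose, the force and the opening at its end, in the units of the state.
- sensors.state(): the state, without advancing time (a new reading comes with each control period).
- eyes.capture(name): name is "side" or "top"; returns a dict with "img" (384x512x3 uint8, blue, green, red), "vfov" (degrees; the focal length in pixels is half the picture's height over the tangent of half this angle, whatever the lens; pixels are square), "cx", "cy" (the principal point, pixels), "R" (3x3) and "t" (3): a world point X has camera coordinates R X + t. Camera axes: x right, y down, z forward; pixel columns grow to the right and rows downward; lengths in m; the calibration is good to about 2 mm. A picture is of the moment at which its call begins. There is no depth.
- workorder.close_job(): hands the job in, once; it reports no verdict.
The state is a dict: "time_s": time; "joint_positions": joint angles; "qvel": joint speeds; "tau": joint torques, N m; "ee_pos": TCP position; "tcp_rot": TCP orientation; "force": force on the tool from outside, world axes, zero at the start; "torque": the same for the moment, N m; "width": finger opening in m.
Only numpy, scipy, OpenCV 4.12 (cv2) and the standard library are available. Lean on these libraries where they do the work, as an engineer would, in place of code of your own. Each camera call takes 0.05 s, during which the arm holds its last target.

## Working session

There is one attempt and no reset: what is moved stays moved. The work goes in short steps, Python scripts to look and compute and a tool call to move; the robot and the scene stay as the last step left them, time stands still between calls to the robot, and variables do not carry over. Pictures are saved under pics/ and viewed, and the job is handed in when it is done.

Besides the shell and the picture viewer there is one more tool, called after ">>>" as a command line: name --pt "numbers of a row" for each row, then --argument value for the rest. move_arm: Moves the arm, as the interface text tells. Its arguments: {"type":"object","properties":{"plan":{"type":"array"},"newtons":{"type":"number"}},"required":["plan"]}

```bash
ls; mkdir -p pics; python3 - <<'E'
from cell import sensors, eyes, workorder
import cv2
print(sensors.state())
for n in("side","top"):
    c=eyes.capture(n); cv2.imwrite(f"pics/{n}0.png",c["img"]); print(n,{k:c[k] for k in c if k!="img"})
    import pickle; pickle.dump(c,open(f"{n}0.pkl","wb"))
E
```

```text
pics
{'time_s': 0.0, 'joint_positions': array([ 1.08668379e+00,  2.91311888e-01, -1.54094057e-01,  1.12671934e+00,
        3.00897408e-06,  1.43147704e+00]), 'qvel': array([-5.25899254e-04,  1.77295111e-05, -2.22077554e-03, -1.44047735e-03,
        6.19655861e-04,  1.43318654e-03]), 'tau': array([-1.10359531e-03, -5.37144434e+01,  3.31368434e+01,  1.59268227e-02,
        5.23421861e-06,  1.63661213e-05]), 'ee_pos': array([0.17726375, 0.4937336 , 0.24772792]), 'tcp_rot': array([-2.05222934e-04,  1.71543902e-01,  9.85176252e-01, -6.31996593e-04]), 'force': array([-0.70803135,  0.68591658,  0.26352972]), 'torque': array([-0.038897  ,  0.00755022,  0.03328175]), 'width': 0.08530459059237362}
side {'vfov': 46.524344735394095, 'cx': 261.5763033149704, 'cy': 196.88865464203607, 'R': array([[ 0.82773692, -0.56096866,  0.01287418],
       [-0.27232561, -0.4216789 , -0.86488477],
       [ 0.49060203,  0.71239109, -0.50180533]]), 't': array([-0.44627885,  0.1967275 ,  0.93165587])}
top {'vfov': 50.1192005289919, 'cx': 259.7705860404929, 'cy': 188.5920675290141, 'R': array([[ 6.06105080e-03, -9.99980162e-01,  1.71445405e-03],
       [-9.83634969e-01, -6.27069681e-03, -1.80063674e-01],
       [ 1.80070853e-01, -5.95021876e-04, -9.83653462e-01]]), 't': array([0.01040675, 0.54281992, 1.28966535])}
```

View pics/side0.png

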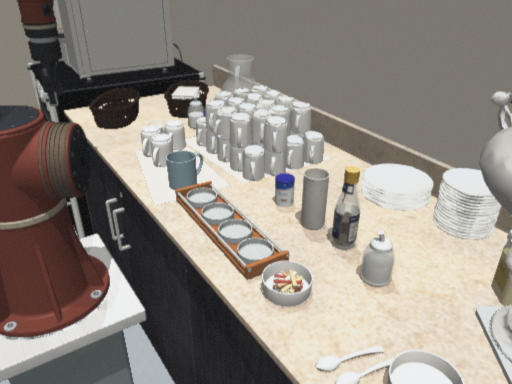

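View pics/top0.png

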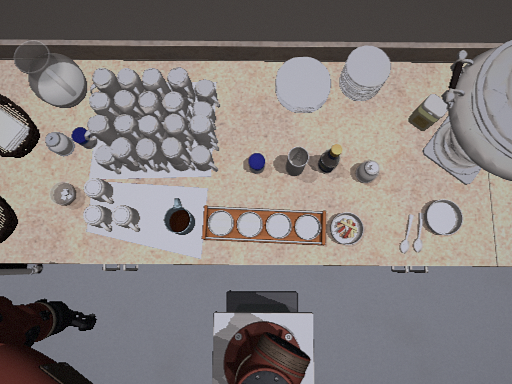

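The side view shows creamer (285,190), beaker (314,198), syrup (346,208), dispenser (377,260); the mug (183,170) is at coaster 1's end, the dish (287,283) at coaster 4's. The top view agrees. Zooming in to measure.

```bash
python3 - <<'E'
import cv2
t=cv2.imread("pics/top0.png"); s=cv2.imread("pics/side0.png")
cv2.imwrite("pics/topz.png",cv2.resize(t[135:255,185:385],None,fx=4,fy=4,interpolation=cv2.INTER_CUBIC))
cv2.imwrite("pics/sidez.png",cv2.resize(s[140:310,160:410],None,fx=3.2,fy=3.2,interpolation=cv2.INTER_CUBIC))
E
```

```text
(no output)
```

View pics/topz.png

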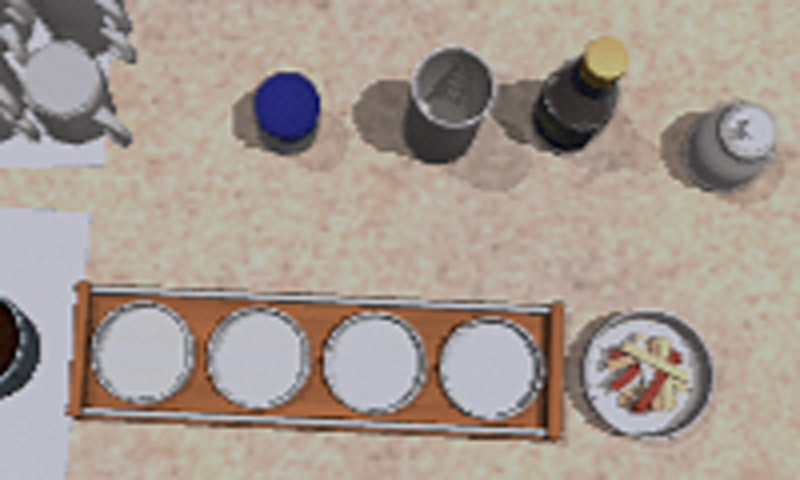

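View pics/sidez.png

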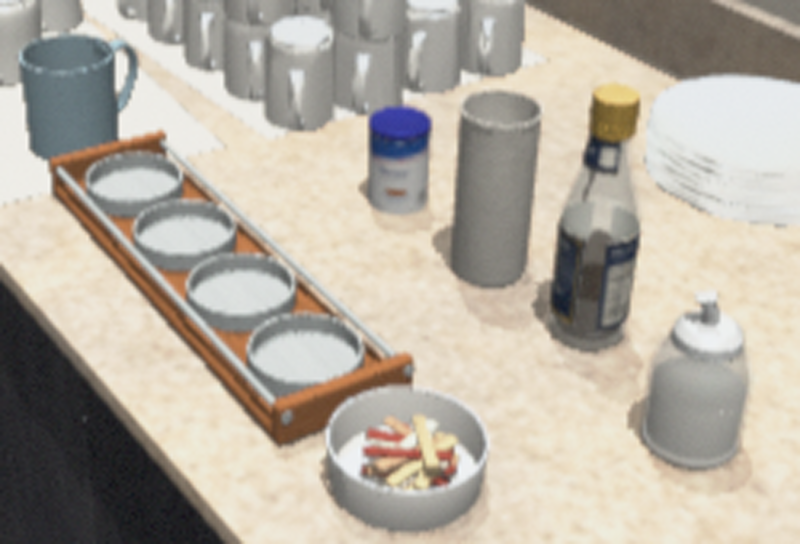

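```bash
cat > h.py <<'E'
import numpy as np,pickle
C={n:pickle.load(open(f"{n}0.pkl","rb")) for n in("side","top")}
def f(n): return 192/np.tan(np.radians(C[n]["vfov"]/2))
def unz(n,p):
    p=np.array(p,float)
    return (p+.5)/4-.5+[185,135] if n=="top" else (p+.5)/3.2-.5+[160,140]
def ray(n,p):
    c=C[n];d=c["R"].T@np.array([(p[0]-c["cx"])/f(n),(p[1]-c["cy"])/f(n),1]);o=-c["R"].T@c["t"];return o,d/np.linalg.norm(d)
def proj(n,X):
    c=C[n];q=c["R"]@np.array(X)+c["t"];return np.array([c["cx"],c["cy"]])+f(n)*q[:2]/q[2]
def tri(pt,ps):
    A=np.zeros((3,3));b=np.zeros(3)
    for n,p in(("top",pt),("side",ps)):
        o,d=ray(n,p);M=np.eye(3)-np.outer(d,d);A+=M;b+=M@o
    X=np.linalg.solve(A,b);return X,proj("top",X)-pt,proj("side",X)-ps
def atz(n,p,z):
    o,d=ray(n,p);return o+d*(z-o[2])/d[2]
E
python3 - <<'E'
from h import *
np.set_printoptions(precision=4,suppress=True)
D={"creamer .082":((288,104),(400,123)),"beaker .148":((454,86),(501,111)),"syrup .203":((606,58),(616,96)),"disp .121":((743,126),(708,297)),
"c1 .030":((143,353),(135,177)),"c2":((258,359),(185,229)),"c3":((374,363),(242,285)),"c4":((491,368),(305,346)),
"ram .039":((647,374),(408,437)),"mug.. rim":((-20,340),(67,56))}
for k,(a,b) in D.items():
    X,e,g=tri(unz("top",a),unz("side",b)); 
    z=float(k.split(" ")[1]) if " ." in k else .03
    print(k,X,e,g,"atz top",atz("top",unz("top",a),z),"side",atz("side",unz("side",b),z))
E
```

```text
creamer .082 [0.63   0.0243 0.0765] [ 0.0725 -0.1207] [-0.1636  0.0324] atz top [0.6282 0.0245 0.082 ] side [0.6241 0.0159 0.082 ]
beaker .148 [ 0.6279 -0.1036  0.144 ] [ 0.0754 -0.1127] [-0.1662  0.0377] atz top [ 0.6265 -0.1029  0.148 ] side [ 0.623  -0.1095  0.148 ]
syrup .203 [ 0.6355 -0.2106  0.1998] [ 0.2108 -0.2766] [-0.4475  0.1149] atz top [ 0.6337 -0.2093  0.203 ] side [ 0.6318 -0.2152  0.203 ]
disp .121 [ 0.6079 -0.3351  0.1124] [ 0.7135 -0.8666] [-1.6527  0.3734] atz top [ 0.603  -0.3304  0.121 ] side [ 0.6014 -0.344   0.121 ]
c1 .030 [0.4335 0.141  0.0281] [ 0.204 -0.438] [-0.5694  0.0675] atz top [0.4319 0.1414 0.03  ] side [0.4336 0.1375 0.03  ]
c2 [0.4297 0.047  0.0258] [ 0.2442 -0.5096] [-0.7036  0.0943] atz top [0.4276 0.0477 0.03  ] side [0.4283 0.0405 0.03  ]
c3 [ 0.4267 -0.0476  0.0259] [ 0.219  -0.4386] [-0.6467  0.0968] atz top [ 0.4249 -0.0467  0.03  ] side [ 0.4252 -0.0533  0.03  ]
c4 [ 0.4225 -0.1425  0.0289] [ 0.1568 -0.2977] [-0.4723  0.0773] atz top [ 0.4215 -0.1419  0.03  ] side [ 0.4228 -0.1441  0.03  ]
ram .039 [ 0.4185 -0.2685  0.0357] [ 0.3001 -0.5132] [-0.9131  0.1603] atz top [ 0.4166 -0.2668  0.039 ] side [ 0.4179 -0.2722  0.039 ]
mug.. rim [0.4345 0.2621 0.095 ] [-0.0517  0.1138] [ 0.1349 -0.0125] atz top [0.4417 0.2746 0.03  ] side [0.4896 0.3917 0.03  ]
```

Triangulated heights come out 0.077/0.144/0.200/0.112 and rims ~0.027, which is 3–8 mm low. Coaster spacing is 94–95 mm. So there's a small camera bias, and I'll check the calibration against the gripper itself. The order is creamer→1, dispenser→2, beaker→3, syrup→4. First I turn the jaws along world x.

>>> move_arm --pt "0 0 7 0 0 -2 100" --pt "0 0 7 0 0 -2 100" --pt "0 0 7 0 0 -2 100" --pt "0 0 7 0 0 -2 100" --pt "0 0 7 0 0 -2 100" --pt "0 0 7 0 0 -2 100" --pt "0 0 7 0 0 -2 100" --pt "0 0 7 0 0 -2 100" --pt "0 0 7 0 0 -2 100" --pt "0 0 7 0 0 -2 100" --pt "0 0 0.2 0 0 0 100" --pt "0 0 0 0 0 0 100"

```text
time_s: 1.1
ee_pos: [0.1774, 0.494, 0.2681]
tcp_rot: [0.0, 0.706, 0.709, -0.0]
force: [0.2, -0.7, -0.2]
width: 0.0852
```

>>> move_arm --pt "0 0 0 -12 12 0 100" --pt "0 0 0 -26 25 0 100" --pt "0 0 0 -26 25 0 100" --pt "0 0 0 -26 25 0 100" --pt "0 0 0 -26 25 0 100" --pt "0 0 0 -26 25 0 100" --pt "0 0 0 -26 25 0 100" --pt "0 0 0 -26 25 0 100" --pt "0 0 0 -26 25 0 100" --pt "0 0 0 -26 25 0 100" --pt "0 0 0 -26 25 0 100" --pt "0 0 0 -26 25 0 100"

```text
time_s: 2.1
ee_pos: [0.4656, 0.1947, 0.2681]
tcp_rot: [-0.0, 0.705, 0.709, -0.0]
force: [0.8, 1.0, -0.2]
width: 0.0856
```

>>> move_arm --pt "0 0 0 -26 25 0 100" --pt "0 0 0 -26 25 0 100" --pt "0 0 0 -26 25 10 100" --pt "0 0 0 -26 25 20 100" --pt "0 0 0 -26 25 20 100" --pt "0 0 0 -22 25 20 100" --pt "0 0 0 0 15 20 100" --pt "0 0 0 0 0 0 100" --pt "0 0 0 0 0 0 100"

```text
time_s: 2.85
ee_pos: [0.6291, 0.0441, 0.1765]
tcp_rot: [-0.001, 0.706, 0.708, -0.001]
force: [-0.4, 0.8, 0.4]
width: 0.0855
```

```bash
python3 - <<'E'
from cell import sensors, eyes
import cv2,pickle
from h import *
s=sensors.state();print(s["ee_pos"],s["tcp_rot"],s["joint_positions"])
for n in("side","top"):
    c=eyes.capture(n); pickle.dump(c,open(f"{n}1.pkl","wb"))
    p=proj(n,s["ee_pos"]);print(n,p, abs(c["R"]-C[n]["R"]).max())
    im=cv2.resize(c["img"][140:310,160:410] if n=="side" else c["img"][135:255,185:385],None,fx=3.2 if n=="side" else 4,fy=3.2 if n=="side" else 4,interpolation=cv2.INTER_CUBIC)
    cv2.imwrite(f"pics/{n}1.png",c["img"] if n=="side" else im)
E
```

```text
[0.62907685 0.04405591 0.17645792] [-0.00131582  0.7059348   0.7082747  -0.00112873] [-4.59903468e-02  5.37684799e-01  3.60642783e-02  1.07264160e+00
  9.96407067e-05  1.52149668e+00]
side [281.20229271 141.85657032] 0.0
top [249.9059129  152.51354581] 0.0
```

View pics/side1.png

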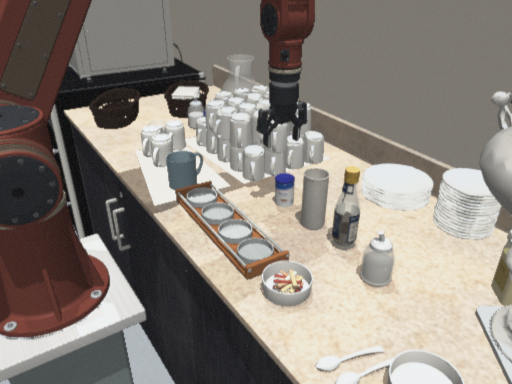

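View pics/top1.png

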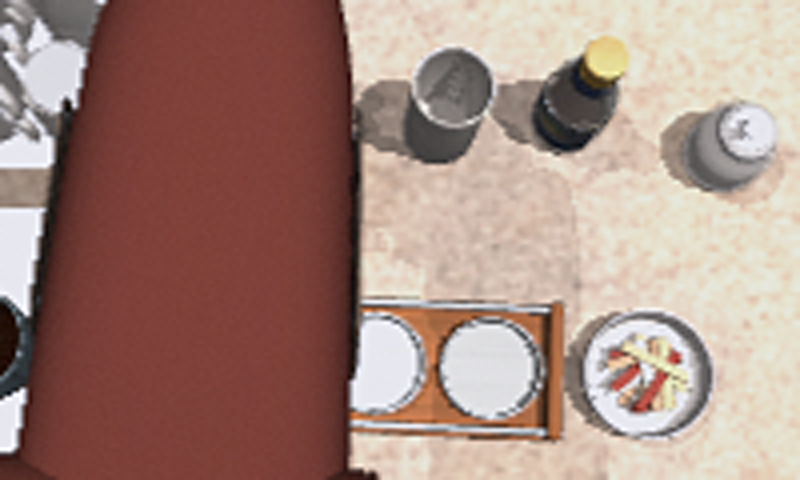

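The arm hides the top view. In the side view the gripper sits over (282,120). Zooming in there with projected model points.

```bash
python3 - <<'E'
import cv2,pickle
from h import *
c=pickle.load(open("side1.pkl","rb"));im=c["img"]
x0,y0,k=235,60,6
z=cv2.resize(im[y0:y0+100,x0:x0+110],None,fx=k,fy=k,interpolation=cv2.INTER_CUBIC)
P=np.array([0.62907685,0.04405591,0.17645792])
for dx in(-.0426,.0426):
  for dz in(.02,0,-.004,-.017):
   for dy in (-.011,.011):
    p=proj("side",P+[dx,dy,dz]); q=((p-[x0,y0]+.5)*k-.5).astype(int); cv2.circle(z,tuple(q),2,(0,255,0),-1)
cv2.imwrite("pics/side1z.png",z)
E
```

```text
(no output)
```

View pics/side1z.png

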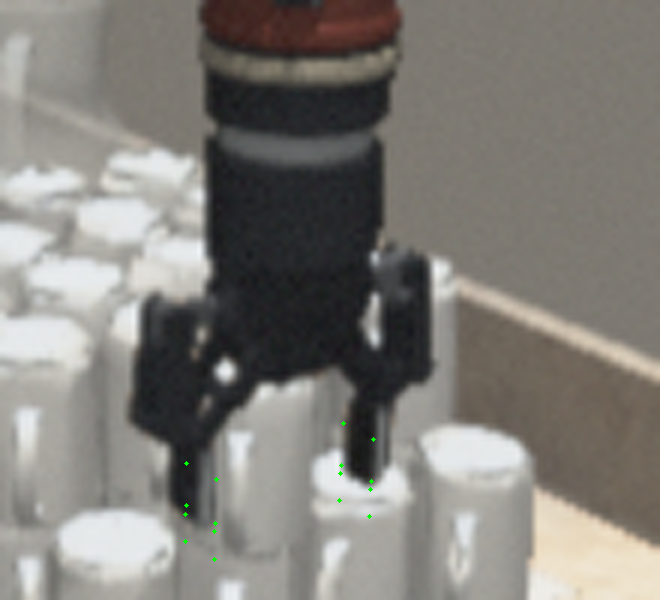

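```bash
python3 - <<'E'
import cv2
from h import *
from scipy.optimize import least_squares
np.set_printoptions(precision=4,suppress=True)
D=[((288,104),(400,123),.082),((454,86),(501,111),.148),((606,58),(616,96),.203),((647,374),(408,437),.039)]
K=[((143,353),(135,177)),((258,359),(185,229)),((374,363),(242,285)),((491,368),(305,346))]
def pts(p):
    P=[np.array([p[2*i],p[2*i+1],D[i][2]]) for i in range(4)]
    c=p[8:10];a=p[10];u=np.array([-np.sin(a),np.cos(a)])
    P+=[np.r_[c+u*.095*(1.5-i),.03] for i in range(4)]
    return P
def res(p):
    r=[]
    for X,m in zip(pts(p),D+K):
        r+=list(proj("top",X)+p[11:13]-unz("top",m[0])); r+=list(proj("side",X)+p[13:15]-unz("side",m[1]))
    return np.r_[np.array(r)/.4,p[11:15]/1.0]
s=least_squares(res,np.r_[.626,.02,.625,-.106,.633,-.212,.417,-.268,.427,-.002,-.04,0,0,0,0])
p=s.x;print(np.array(pts(p)),p[10:],s.cost);print((res(p)[:-4]*.4).reshape(-1,4))
np.save("off.npy",p[11:])
# dispenser: overlay
top=cv2.imread("pics/topz.png");sd=cv2.imread("pics/sidez.png")
def circ(im,n,x,y,z,d,col):
    t=np.linspace(0,2*np.pi,60);q=[]
    for a in t:
        v=proj(n,[x+d/2*np.cos(a),y+d/2*np.sin(a),z])+(p[11:13] if n=="top" else p[13:15])
        q.append((v-[185,135]+.5)*4-.5 if n=="top" else (v-[160,140]+.5)*3.2-.5)
    cv2.polylines(im,[np.round(q).astype(int)],False,col,1)
P=pts(p)
for im,n in((top,"top"),(sd,"side")):
    for z,d in((0,.069),(.05,.069),(.1,.048)): circ(im,n,.602,-.337,z,d,(0,0,255))
    for z,d in((0,.053),(.082,.055)): circ(im,n,*P[0][:2],z,d,(0,255,0))
    for z,d in((0,.062),(.148,.064)): circ(im,n,*P[1][:2],z,d,(0,255,0))
    for z,d in((0,.059),(.1,.059),(.203,.028)): circ(im,n,*P[2][:2],z,d,(0,255,0))
    for k in P[4:]: circ(im,n,*k[:2],.03,.084,(0,255,0))
cv2.imwrite("pics/topo.png",top);cv2.imwrite("pics/sideo.png",sd)
E
```

```text
[[ 0.6297  0.0239  0.082 ]
 [ 0.628  -0.1032  0.148 ]
 [ 0.6359 -0.2099  0.203 ]
 [ 0.4197 -0.2682  0.039 ]
 [ 0.4347  0.1425  0.03  ]
 [ 0.4311  0.0476  0.03  ]
 [ 0.4275 -0.0474  0.03  ]
 [ 0.4238 -0.1423  0.03  ]] [-0.0384 -0.1108  0.7411  0.3013  1.2566] 7.019910121203354
[[ 0.0615  0.309   0.1846 -0.4214]
 [-0.0371  0.2596  0.1848 -0.2385]
 [ 0.0751 -0.0001 -0.0296 -0.0958]
 [ 0.2938 -0.2084 -0.2102 -0.1127]
 [-0.416  -0.1315 -0.1641  0.3847]
 [-0.052  -0.3327 -0.0769 -0.264 ]
 [ 0.0881 -0.0328 -0.1806 -0.1803]
 [ 0.0044  0.0184  0.2437  0.7269]]
```

View pics/topo.png

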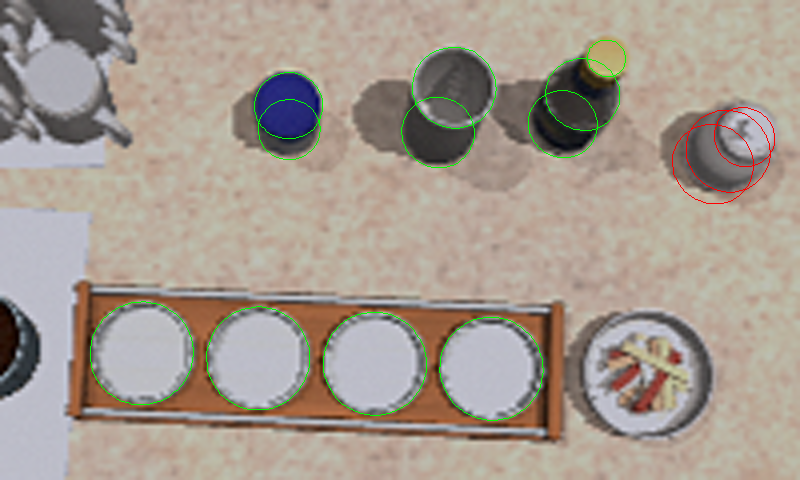

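View pics/sideo.png

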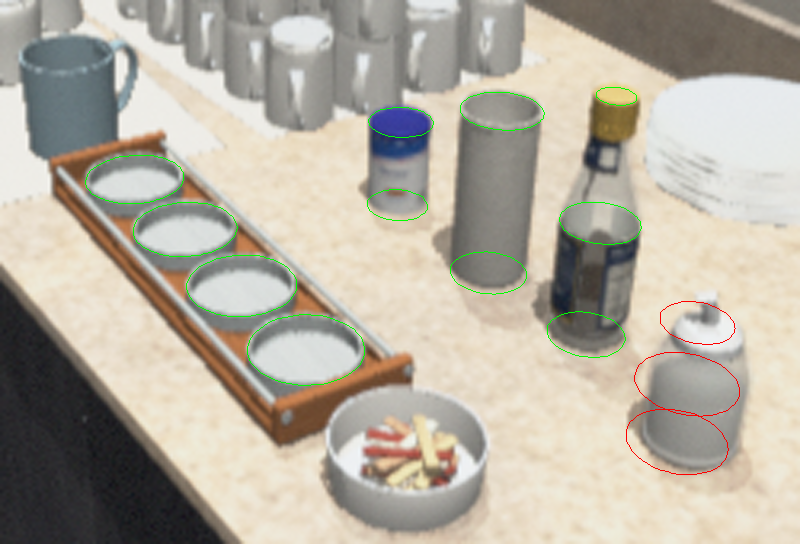

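The fits agree well: all four coaster rims and the creamer, beaker and syrup tops line up. The dispenser guess is a few mm off, in top view (747,131) and side view (707,335). Refining it.

```bash
python3 - <<'E'
import cv2
from h import *
from scipy.optimize import least_squares
o=np.load("off.npy")
def r(q,z):
    X=[q[0],q[1],z]
    return np.r_[proj("top",X)+o[:2]-unz("top",(747,131)),proj("side",X)+o[2:]-unz("side",(707,328))]
for z in(.095,.1,.105):
    s=least_squares(r,[.605,-.337],args=(z,));print(z,s.x,s.fun)
E
```

```text
0.095 [ 0.6080319  -0.34102796] [-0.0024346  -0.12461141 -0.0665336   0.1057703 ]
0.1 [ 0.60525393 -0.3424979 ] [ 0.92445647  0.364818   -0.11609223 -1.07108932]
0.105 [ 0.60248225 -0.34396308] [ 1.85750382  0.85639041 -0.16578658 -2.26248491]
```

>>> move_arm --pt "0 0 0 -20 -1 0 100" --pt "0 0 0 0 0 30 100" --pt "0 0 0 0 0 30 100" --pt "0 0 0 0 0 26 100" --pt "0 0 0 0 0 0 100" --pt "0 0 0 0 0 0 100"

```text
time_s: 3.45
ee_pos: [0.628, 0.0251, 0.0929]
tcp_rot: [-0.0, 0.706, 0.708, -0.0]
force: [0.0, -0.3, 0.2]
width: 0.0856
```

```bash
cat > look.py <<'E'
import sys,cv2,pickle
from cell import sensors, eyes
def look(name,x0,y0,w,h,k):
    c=eyes.capture("side");pickle.dump(c,open(name+".pkl","wb"))
    cv2.imwrite(f"pics/{name}.png",cv2.resize(c["img"][y0:y0+h,x0:x0+w],None,fx=k,fy=k,interpolation=cv2.INTER_CUBIC))
    s=sensors.state();print(s["ee_pos"],s["force"],s["width"],s["time_s"])
if __name__=="__main__": look(sys.argv[1],*map(int,sys.argv[2:7]))
E
python3 look.py a1 225 110 130 100 6
```

```text
[0.62929515 0.02491069 0.09426701] [ 0.31796994 -0.10935356  0.64528307] 0.08512097189774268 3.5
```

View pics/a1.png

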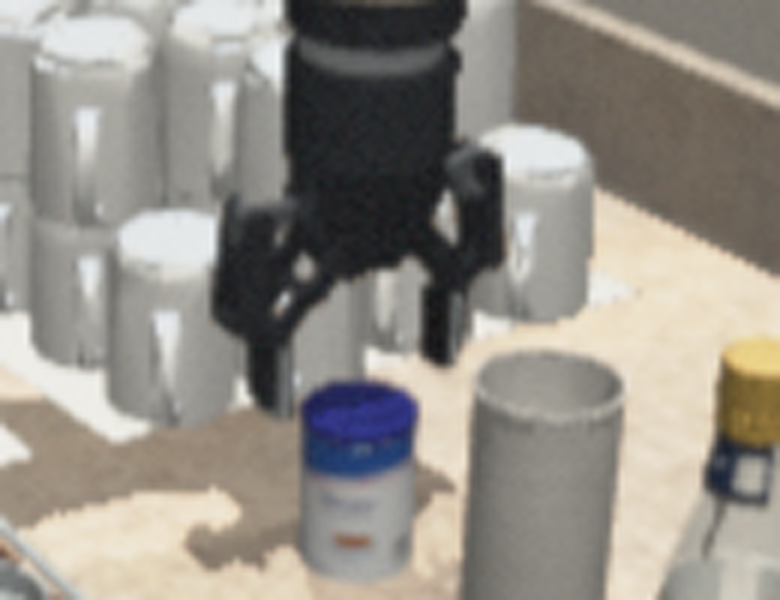

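Jaws are centred over the lid (gap centre about column 359, lid centre about 360). Descending and gripping.

>>> move_arm --pt "0 0 0 0 0 16 100" --pt "0 0 0 0 0 16 100" --pt "0 0 0 0 0 14 100" --pt "0 0 0 0 0 0 60" --pt "0 0 0 0 0 0 40" --pt "0 0 0 0 0 0 20" --pt "0 0 0 0 0 0 20" --pt "0 0 0 0 0 0 20" --pt "0 0 0 0 0 0 20" --pt "0 0 0 0 0 0 20" --newtons 30

```text
time_s: 4.33
ee_pos: [0.6306, 0.0245, 0.0488]
tcp_rot: [0.001, 0.707, 0.707, 0.001]
force: [-0.4, 0.5, 7.7]
width: 0.0516
```

```bash
python3 look.py a2 225 110 130 100 6
```

```text
[0.6305734  0.0244743  0.04880133] [-0.08986451  0.30214889  6.91428533] 0.05170818668360768 4.3833
```

View pics/a2.png

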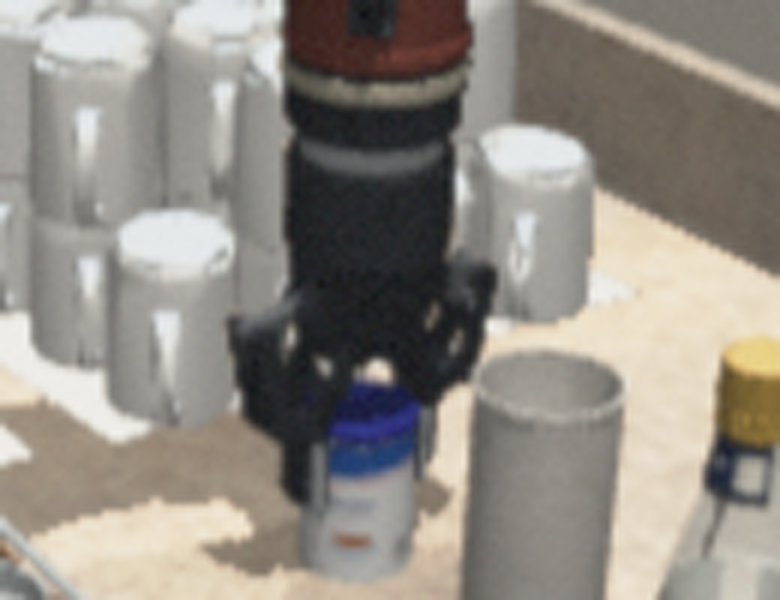

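Gripped at 51.7 mm, with no visible shift. Lifting and carrying to above coaster 1.

>>> move_arm --pt "0 0 0 0 0 -6 20" --pt "0 0 0 0 0 -12 20" --pt "0 0 0 0 0 -20 20" --pt "0 0 0 0 0 -22 20" --pt "0 0 0 12 -20 0 20" --pt "0 0 0 22 -35 0 20" --pt "0 0 0 22 -35 0 20" --pt "0 0 0 22 -35 0 20" --pt "0 0 0 22 -35 0 20" --pt "0 0 0 18 -33 0 20" --pt "0 0 0 0 0 0 20" --pt "0 0 0 0 0 0 20"

```text
time_s: 5.38
ee_pos: [0.4344, 0.1432, 0.1076]
tcp_rot: [0.0, 0.706, 0.708, 0.0]
force: [0.7, -0.1, -1.9]
width: 0.0518
```

```bash
python3 look.py a3 150 110 130 100 6
```

```text
[0.43615024 0.14276008 0.10764151] [ 0.89604226 -0.00848847 -2.34130446] 0.05174529936283699 5.4333
```

View pics/a3.png

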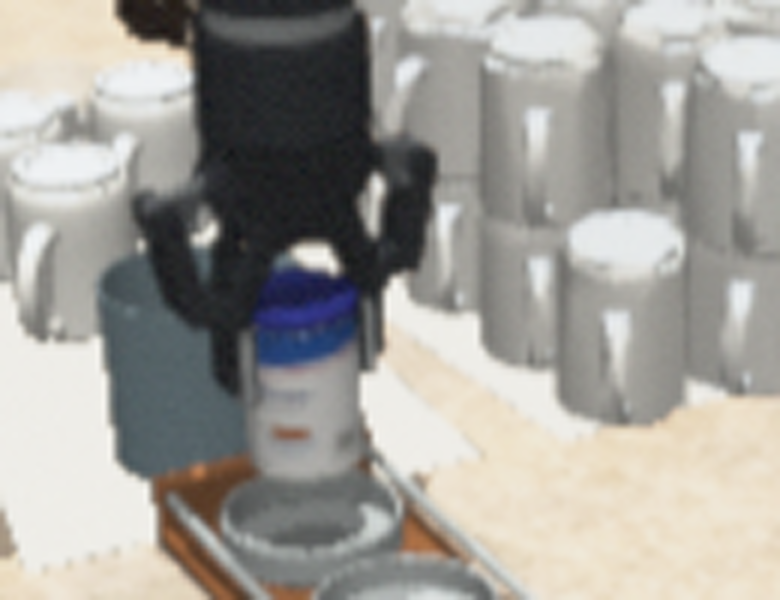

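```bash
cat > ov.py <<'E'
import cv2,pickle
from h import *
def ov(name,out,x0,y0,w,h,k,circles):
    """circles: (x,y,z,d)"""
    im=pickle.load(open(name+".pkl","rb"))["img"];o=np.load("off.npy")[2:]
    z=cv2.resize(im[y0:y0+h,x0:x0+w],None,fx=k,fy=k,interpolation=cv2.INTER_CUBIC)
    t=np.linspace(0,2*np.pi,60)
    for i,(x,y,zz,d) in enumerate(circles):
        q=[(proj("side",[x+d/2*np.cos(a),y+d/2*np.sin(a),zz])+o-[x0,y0]+.5)*k-.5 for a in t]
        cv2.polylines(z,[np.round(q).astype(int)],False,[(0,255,0),(0,0,255),(255,0,255),(0,255,255)][i%4],1)
    cv2.imwrite(f"pics/{out}.png",z)
E
python3 -c "
from ov import *
ov('a3','a3o',150,110,130,100,6,[(.4347,.1425,.03,.084),(.4362,.1425,.0588,.053),(.4362,.1425,.1408,.055)])"
```

```text
(no output)
```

View pics/a3o.png

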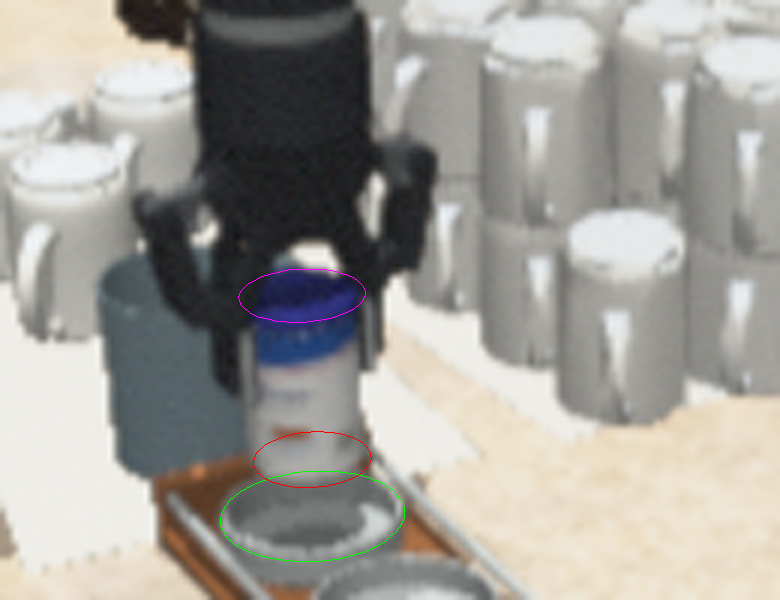

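The overlay fits the coaster and lid; the tin's base appears ~1–2 px up-left of the model, as it did on the counter. That fits well inside the 12 mm play. Lowering.

>>> move_arm --pt "0 0 0 0 0 8 20" --pt "0 0 0 0 0 14 20" --pt "0 0 0 0 0 10 20" --pt "0 0 0 0 0 5 20" --pt "0 0 0 0 0 2 20" --pt "0 0 0 0 0 1 20" --pt "0 0 0 0 0 0 20" --pt "0 0 0 0 0 0 20"

```text
time_s: 6.1
ee_pos: [0.4362, 0.1423, 0.0666]
tcp_rot: [0.0, 0.707, 0.707, 0.0]
force: [-0.2, 0.5, -1.8]
width: 0.0516
```

```bash
python3 look.py a4 150 110 130 100 6
```

```text
[0.43622519 0.14229176 0.06670356] [ 0.52359112 -0.41096927 -1.3015092 ] 0.05139304863901723 6.15
```

View pics/a4.png

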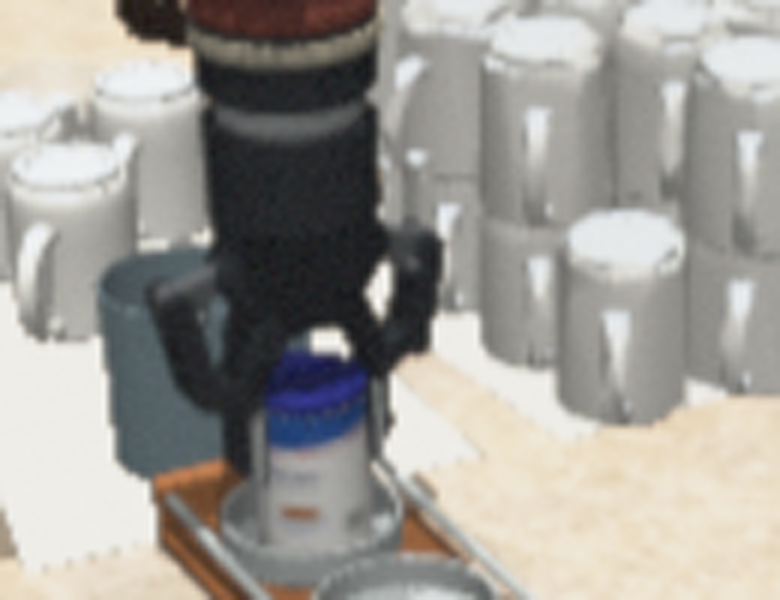

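>>> move_arm --pt "0 0 0 0 0 1 20" --pt "0 0 0 0 0 1 20" --pt "0 0 0 0 0 0 20"

```text
time_s: 6.4
ee_pos: [0.4357, 0.1423, 0.0643]
tcp_rot: [0.0, 0.707, 0.707, 0.0]
force: [0.5, -0.2, -3.4]
width: 0.0517
```

>>> move_arm --pt "0 0 0 0 0 1 20" --pt "0 0 0 0 0 0 20"

```text
time_s: 6.57
ee_pos: [0.4359, 0.1424, 0.0638]
tcp_rot: [0.0, 0.707, 0.707, 0.0]
force: [-1.8, 0.2, 4.8]
width: 0.0513
```

Contact at TCP z 0.0638, as predicted. Releasing and backing up.

>>> move_arm --pt "0 0 0 0 0 0 62" --pt "0 0 0 0 0 0 70" --pt "0 0 0 0 0 0 85" --pt "0 0 0 0 0 0 100" --pt "0 0 0 0 0 0 100" --pt "0 0 0 0 0 -20 100" --pt "0 0 0 0 0 -30 100" --pt "0 0 0 0 0 -35 100" --pt "0 0 0 0 0 -35 100" --pt "0 0 0 0 0 -10 100"

```text
time_s: 7.4
ee_pos: [0.4378, 0.1427, 0.1979]
tcp_rot: [0.002, 0.707, 0.707, 0.002]
force: [0.3, 0.3, 0.9]
width: 0.0853
```

```bash
python3 look.py a5 150 110 130 100 6
```

```text
[0.43812562 0.14272024 0.19782423] [ 0.57716764 -0.46383064  1.74492269] 0.08543810423857075 7.45
```

View pics/a5.png

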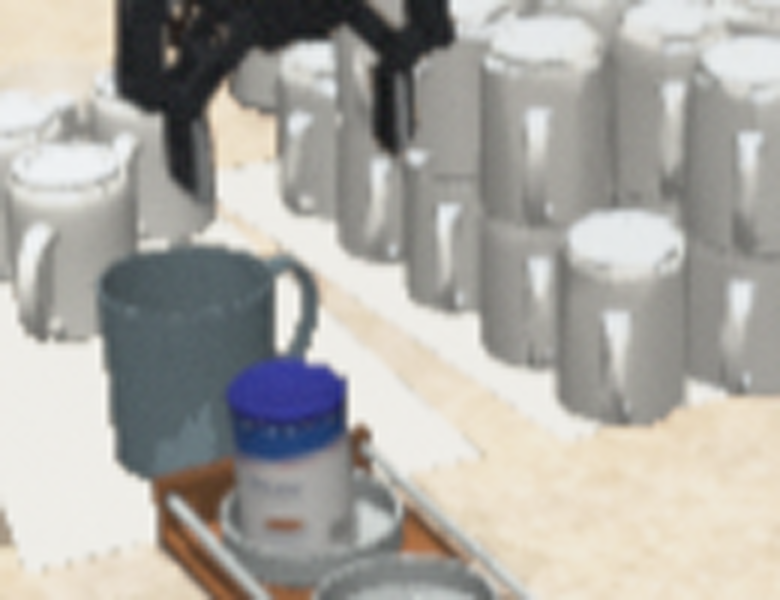

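The tin stands upright in coaster 1, though it slid a little towards the left wall on release; I'll check from the top once the arm is clear. On to the beaker.

>>> move_arm --pt "0 0 0 -12 9 0 100" --pt "0 0 0 -26 20 0 100" --pt "0 0 0 -26 20 0 100" --pt "0 0 0 -26 20 0 100" --pt "0 0 0 -26 20 0 100" --pt "0 0 0 -26 20 0 100" --pt "0 0 0 -26 20 0 100" --pt "0 0 0 -26 20 0 100" --pt "0 0 0 -26 20 0 100" --pt "0 0 0 -26 20 20 100" --pt "0 0 0 0 3 10 100" --pt "0 0 0 0 0 0 100"

```text
time_s: 8.45
ee_pos: [0.6269, -0.1045, 0.1594]
tcp_rot: [-0.002, 0.708, 0.707, -0.001]
force: [-0.6, 0.7, -0.2]
width: 0.0855
```

```bash
python3 look.py b1 260 110 130 100 6
```

```text
[ 0.62660218 -0.10347083  0.16095317] [-0.41311833 -0.19496534  0.4473027 ] 0.08552188582120646 8.5
```

View pics/b1.png

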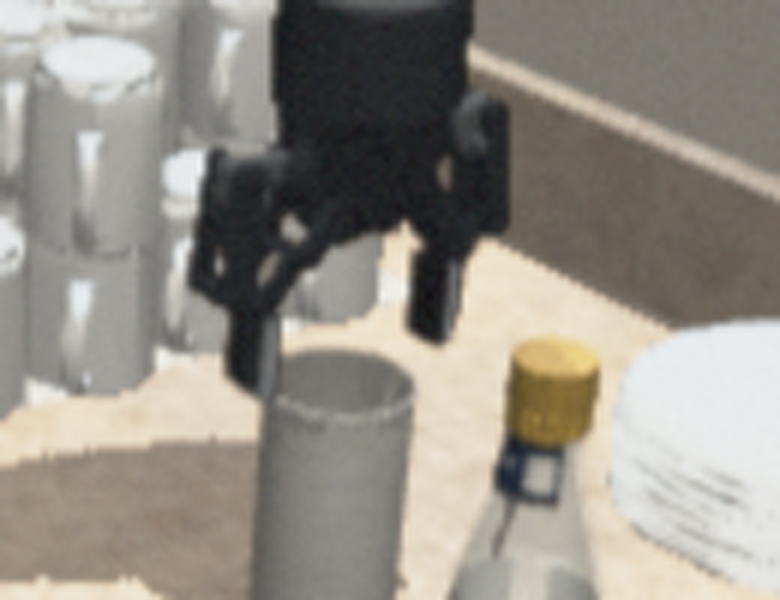

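Jaws straddle the rim: gap centre about 343, rim centre about 341. Nudging +1 mm in x, descending and gripping.

>>> move_arm --pt "0 0 0 0 1 8 100" --pt "0 0 0 0 0 15 100" --pt "0 0 0 0 0 18 100" --pt "0 0 0 0 0 16 100" --pt "0 0 0 0 0 0 100" --pt "0 0 0 0 0 0 80" --pt "0 0 0 0 0 0 70" --pt "0 0 0 0 0 0 50" --pt "0 0 0 0 0 0 40" --pt "0 0 0 0 0 0 40" --pt "0 0 0 0 0 0 40" --newtons 25

```text
time_s: 9.42
ee_pos: [0.6295, -0.1036, 0.1081]
tcp_rot: [0.001, 0.707, 0.707, 0.001]
force: [-2.4, 0.9, 7.3]
width: 0.0633
```

```bash
python3 look.py b2 260 120 130 120 6
```

```text
[ 0.62949214 -0.10357402  0.10808915] [-1.99380359 -0.4545199   6.63710485] 0.06353968147033964 9.4667
```

View pics/b2.png

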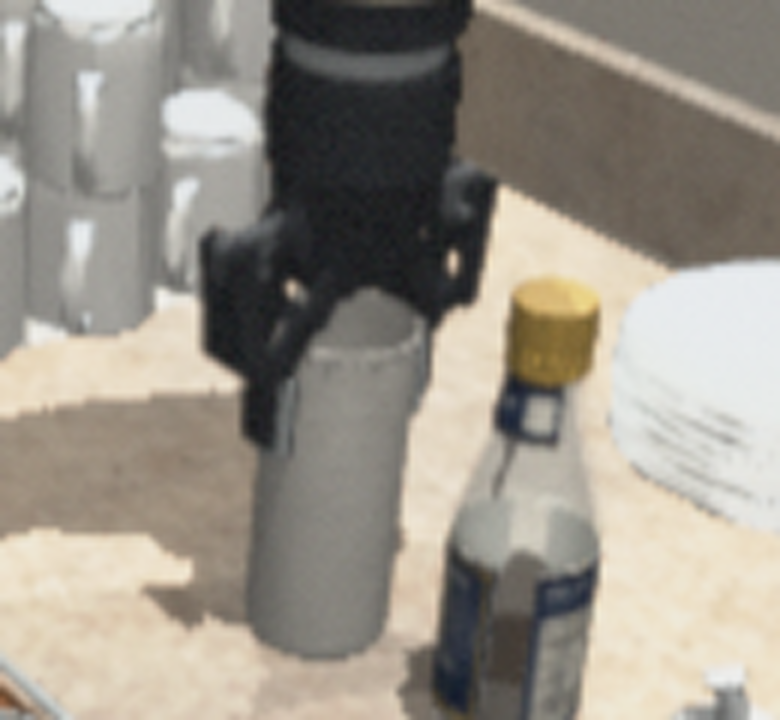

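Gripped at 63.5 mm, but the rim moved about 1.5 px right while the base stayed put, so it may lean 1–2°. Lifting to inspect; any lean can be corrected with a tool turn.

>>> move_arm --pt "0 0 0 0 0 -5 40" --pt "0 0 0 0 0 -10 40" --pt "0 0 0 0 0 -20 40" --pt "0 0 0 0 0 -20 40" --pt "0 0 0 0 0 -15 40" --pt "0 0 0 0 0 0 40" --pt "0 0 0 0 0 0 40"

```text
time_s: 10.05
ee_pos: [0.6296, -0.1037, 0.1775]
tcp_rot: [0.001, 0.707, 0.707, 0.001]
force: [-0.3, 0.5, -1.7]
width: 0.0632
```

```bash
python3 look.py b3 260 100 130 120 6;python3 -c "
from ov import *
ov('b3','b3o',260,100,130,120,6,[(.629,-.1036,.069,.062),(.629,-.1036,.217,.064)])"
```

```text
[ 0.62888282 -0.10357699  0.17628452] [-0.01832329 -0.0445816  -1.18149646] 0.0631067338406074 10.1
```

View pics/b3o.png

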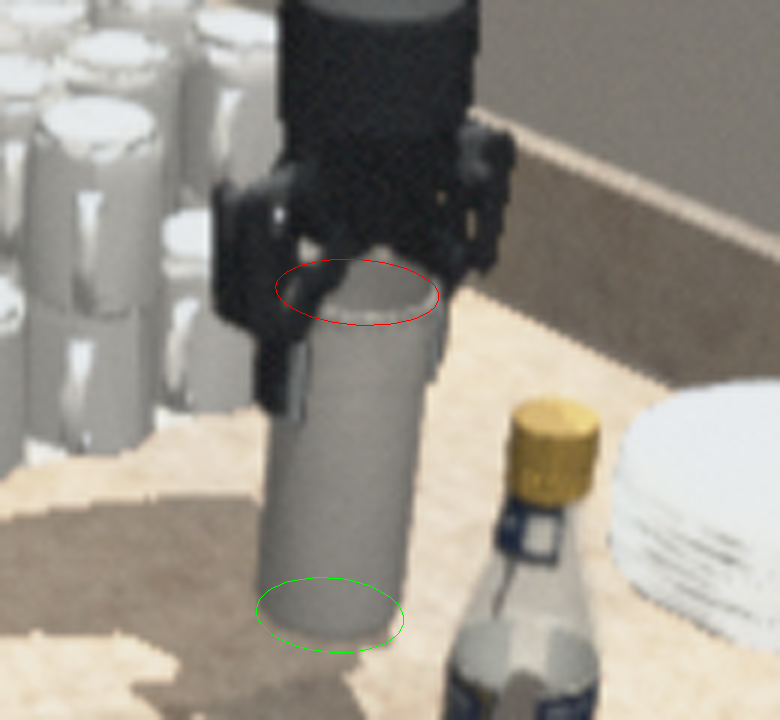

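The lifted beaker's edges match the vertical model (edge offset 38 px seen against 36 predicted), so it hangs straight. Carrying to coaster 3.

>>> move_arm --pt "0 0 0 4 -15 0 40" --pt "0 0 0 8 -30 0 40" --pt "0 0 0 10 -35 0 40" --pt "0 0 0 10 -35 0 40" --pt "0 0 0 10 -35 0 40" --pt "0 0 0 10 -35 0 40" --pt "0 0 0 4 -16 0 40" --pt "0 0 0 0 0 0 40" --pt "0 0 0 0 0 0 40"

```text
time_s: 10.85
ee_pos: [0.4271, -0.0474, 0.1759]
tcp_rot: [-0.0, 0.707, 0.707, -0.0]
force: [0.3, -0.2, -2.3]
width: 0.0637
```

```bash
python3 look.py b4 180 110 130 120 6;python3 -c "
from ov import *
ov('b4','b4o',180,110,130,120,6,[(.4275,-.0474,.03,.084),(.428,-.0474,.068,.062),(.428,-.0474,.216,.064)])"
```

```text
[ 0.42813995 -0.04779579  0.17605092] [-0.31027821 -0.8268309  -0.86460139] 0.06347713618083387 10.9
```

View pics/b4o.png

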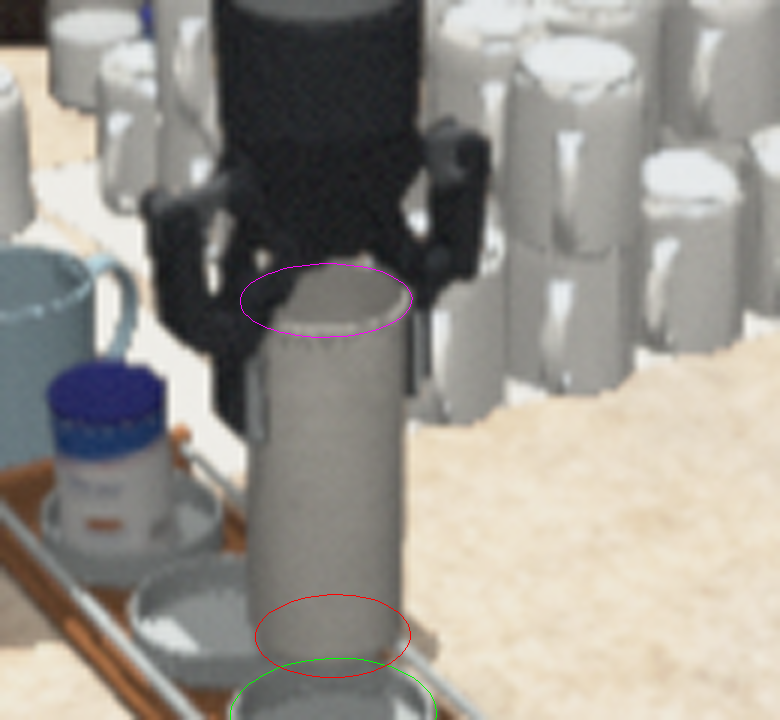

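>>> move_arm --pt "0 0 0 0 0 8 40" --pt "0 0 0 0 0 13 40" --pt "0 0 0 0 0 10 40" --pt "0 0 0 0 0 3 40" --pt "0 0 0 0 0 0 40" --pt "0 0 0 0 0 0 40"

```text
time_s: 11.4
ee_pos: [0.4282, -0.0478, 0.142]
tcp_rot: [-0.0, 0.707, 0.707, -0.0]
force: [-0.5, 0.2, -1.3]
width: 0.0632
```

```bash
python3 look.py b5 180 140 130 120 6;python3 -c "
from ov import *
ov('b5','b5o',180,140,130,120,6,[(.4275,-.0474,.03,.084),(.4275,-.0474,.03,.078),(.428,-.0474,.034,.063)])"
```

```text
[ 0.42834734 -0.04787776  0.14238589] [ 0.20910153  0.5937845  -1.57597272] 0.06357180865281786 11.45
```

View pics/b5o.png

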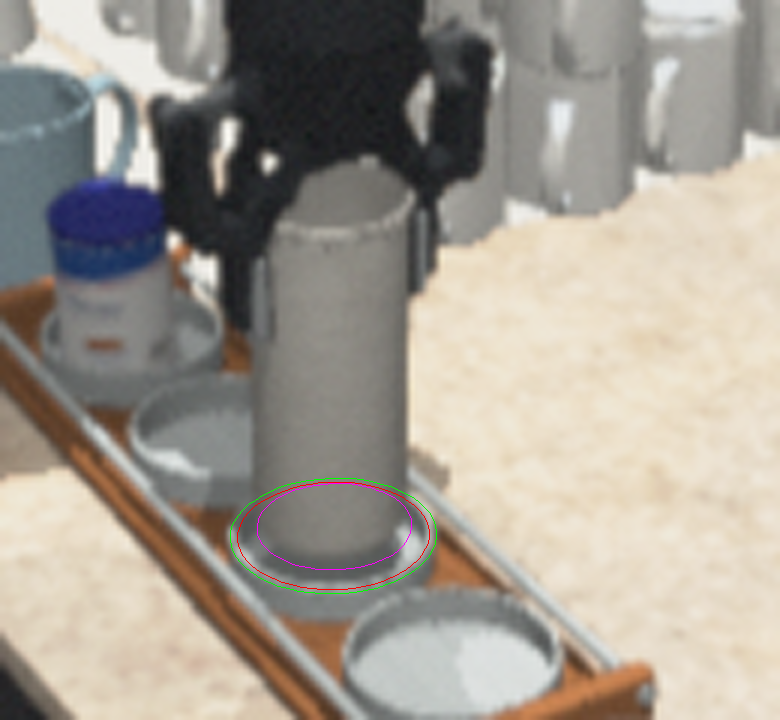

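The foot (centre about 329) sits inside the coaster rim (centre about 333), ~2 mm off with 7 mm of play. Lowering.

>>> move_arm --pt "0 0 0 0 0 5 40" --pt "0 0 0 0 0 5 40" --pt "0 0 0 0 0 4 40" --pt "0 0 0 0 0 2 40" --pt "0 0 0 0 0 0 40" --pt "0 0 0 0 0 1 40" --pt "0 0 0 0 0 0 40"

```text
time_s: 12.03
ee_pos: [0.4279, -0.0477, 0.1253]
tcp_rot: [0.0, 0.707, 0.707, 0.0]
force: [-0.2, -0.3, -2.2]
width: 0.0635
```

>>> move_arm --pt "0 0 0 0 0 1 40" --pt "0 0 0 0 0 0 40"

```text
time_s: 12.2
ee_pos: [0.4279, -0.0477, 0.1243]
tcp_rot: [0.0, 0.707, 0.707, 0.0]
force: [-0.3, 0.5, -1.6]
width: 0.0635
```

>>> move_arm --pt "0 0 0 0 0 1 40" --pt "0 0 0 0 0 0 40"

```text
time_s: 12.37
ee_pos: [0.4279, -0.0477, 0.1232]
tcp_rot: [0.0, 0.707, 0.707, -0.0]
force: [0.2, 0.2, -1.3]
width: 0.0633
```

>>> move_arm --pt "0 0 0 0 0 0.5 40" --pt "0 0 0 0 0 0.5 40" --pt "0 0 0 0 0 0 40"

```text
time_s: 12.62
ee_pos: [0.4279, -0.0478, 0.123]
tcp_rot: [0.0, 0.707, 0.707, 0.0]
force: [-4.2, -0.0, 11.8]
width: 0.0632
```

```bash
python3 look.py b6 180 140 130 120 6
```

```text
[ 0.42789145 -0.04774023  0.12301441] [-4.35965271  0.29787659 11.58588865] 0.06366292831097038 12.6667
```

View pics/b6.png

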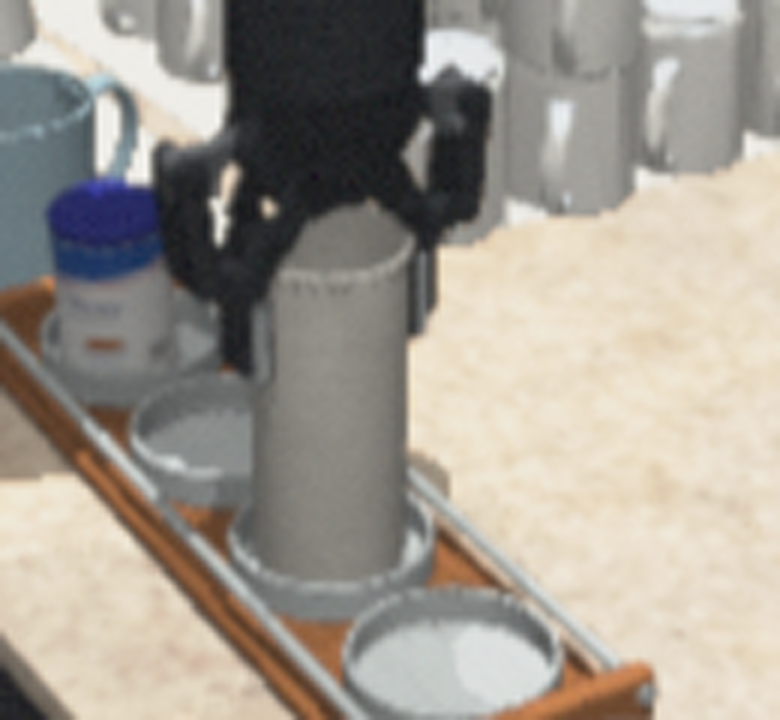

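Floor contact at z 0.123, as predicted (0.108 + 0.015). Easing the press off, then releasing slowly.

>>> move_arm --pt "0 0 0 0 0 -0.7 40" --pt "0 0 0 0 0 0 40" --pt "0 0 0 0 0 0 74" --pt "0 0 0 0 0 0 77" --pt "0 0 0 0 0 0 80" --pt "0 0 0 0 0 0 85" --pt "0 0 0 0 0 0 92" --pt "0 0 0 0 0 0 100" --pt "0 0 0 0 0 0 100"

```text
time_s: 13.42
ee_pos: [0.4279, -0.0477, 0.123]
tcp_rot: [-0.0, 0.707, 0.707, -0.0]
force: [0.3, 0.6, -0.3]
width: 0.0854
```

```bash
python3 look.py b7 180 140 130 120 6
```

```text
[ 0.42784486 -0.04769134  0.12297205] [-0.07915491 -0.00726103 -0.79120976] 0.08573268194911045 13.4667
```

View pics/b7.png

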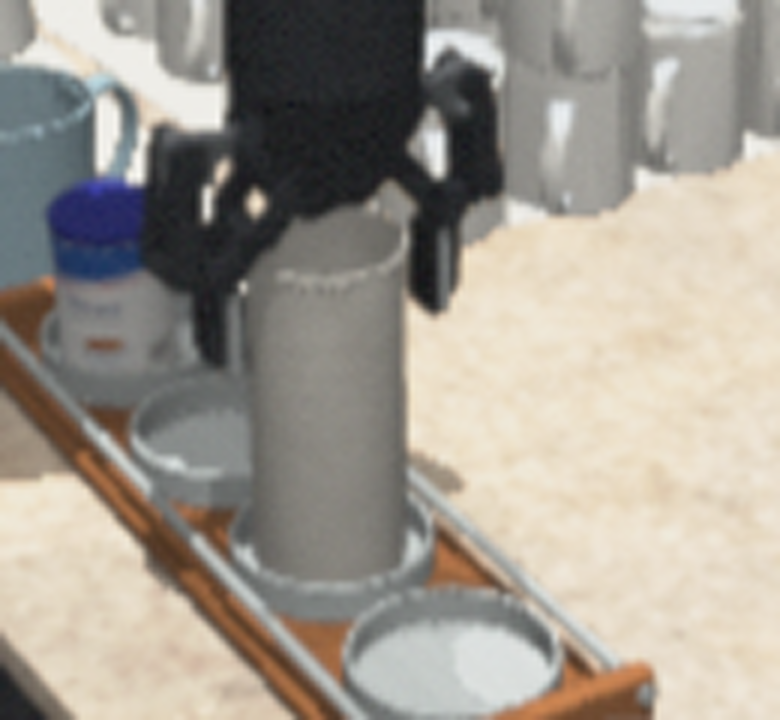

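Beaker is upright, standing centred in coaster 3. Retreating, then to the dispenser.

>>> move_arm --pt "0 0 0 0 -3 -1 100" --pt "0 0 0 0 0 -10 100" --pt "0 0 0 0 0 -25 100" --pt "0 0 0 0 0 -35 100" --pt "0 0 0 0 0 -35 100" --pt "0 0 0 -10 6 -14 100" --pt "0 0 0 -28 16 0 100" --pt "0 0 0 -28 17 0 100" --pt "0 0 0 -28 17 0 100" --pt "0 0 0 -28 17 0 100" --pt "0 0 0 -28 17 0 100" --pt "0 0 0 -28 17 0 100"

```text
time_s: 14.47
ee_pos: [0.5324, -0.227, 0.243]
tcp_rot: [-0.0, 0.707, 0.707, -0.0]
force: [0.5, 0.9, 1.0]
width: 0.0856
```

>>> move_arm --pt "0 0 0 -28 17 0 100" --pt "0 0 0 -28 17 0 100" --pt "0 0 0 -28 17 0 100" --pt "0 0 0 -28 17 0 100" --pt "0 0 0 -4 6 20 100" --pt "0 0 0 0 0 35 100" --pt "0 0 0 0 0 35 100" --pt "0 0 0 0 0 10 100" --pt "0 0 0 0 0 0 100" --pt "0 0 0 0 0 0 100"

```text
time_s: 15.3
ee_pos: [0.6062, -0.3415, 0.144]
tcp_rot: [0.0, 0.707, 0.707, 0.0]
force: [0.1, -0.3, 0.6]
width: 0.0853
```

```bash
python3 look.py d1 300 160 130 100 6; python3 -c "
from ov import *
import cv2
from cell import eyes
cv2.imwrite('pics/topd1.png',cv2.resize(eyes.capture('top')['img'][135:255,145:345],None,fx=4,fy=4,interpolation=cv2.INTER_CUBIC))"
```

```text
[ 0.60689204 -0.34205558  0.14524765] [ 0.95327627 -0.44061519  0.35627899] 0.08527966039770513 15.35
```

View pics/d1.png

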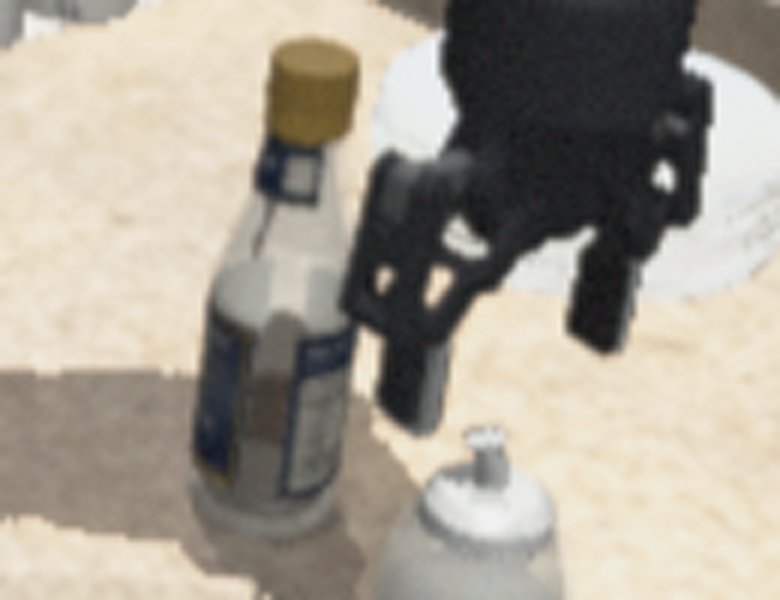

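View pics/topd1.png

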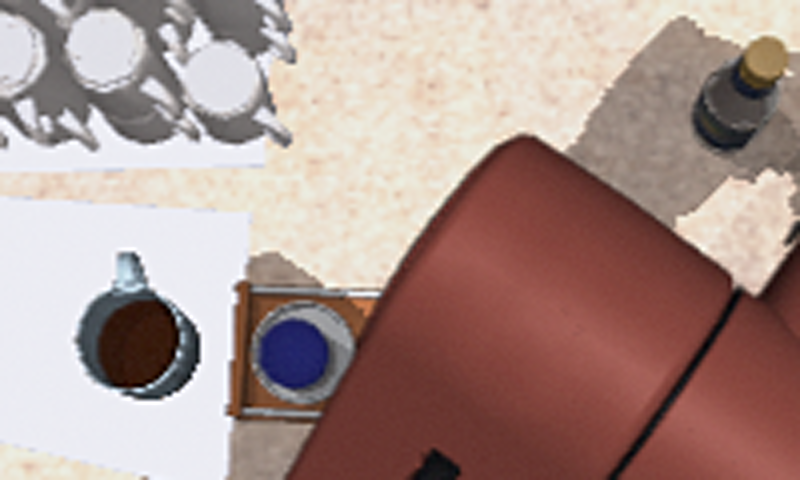

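The creamer stands in coaster 1 (top view (293,354)) with the mug undisturbed. Checking the dispenser against the jaw position with an overlay.

```bash
python3 -c "
from ov import *
ov('d1','d1o',300,160,130,100,6,[(.607,-.342,.1,.048),(.607-.0426,-.342,.141,.022),(.607+.0426,-.342,.141,.022),(.607,-.342,.05,.069)])"
```

```text
(no output)
```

View pics/d1o.png

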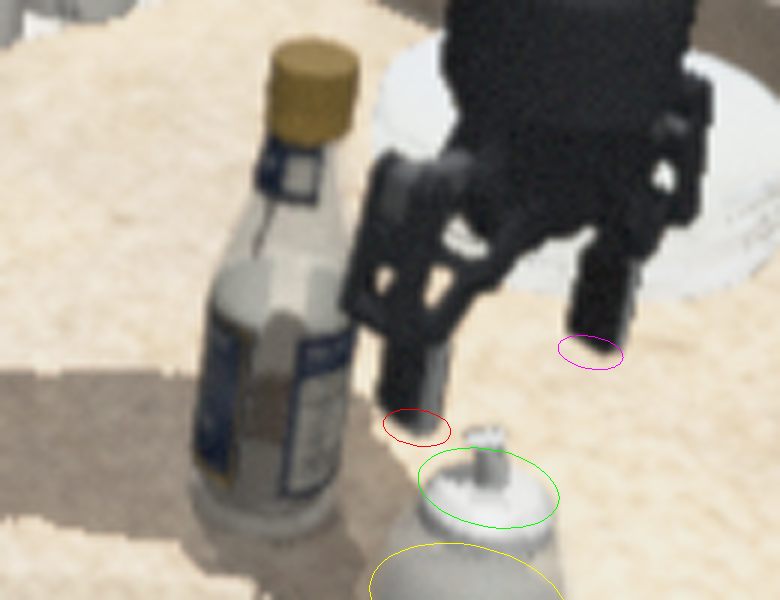

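Tool is ~2.5 mm right of the collar centre (collar 418–553). Correcting by y −2, x +1 and descending to the collar.

>>> move_arm --pt "0 0 0 1 -2 6 100" --pt "0 0 0 0 0 14 100" --pt "0 0 0 0 0 16 100" --pt "0 0 0 0 0 9 100" --pt "0 0 0 0 0 0 100" --pt "0 0 0 0 0 0 100"

```text
time_s: 15.9
ee_pos: [0.6041, -0.3406, 0.0984]
tcp_rot: [0.0, 0.707, 0.707, -0.0]
force: [0.4, -0.3, -0.2]
width: 0.0855
```

```bash
python3 look.py d2 320 180 110 110 6
```

```text
[ 0.60448368 -0.34080991  0.09897201] [-0.34275933  0.38277494  0.36180051] 0.08548407982757494 15.95
```

View pics/d2.png

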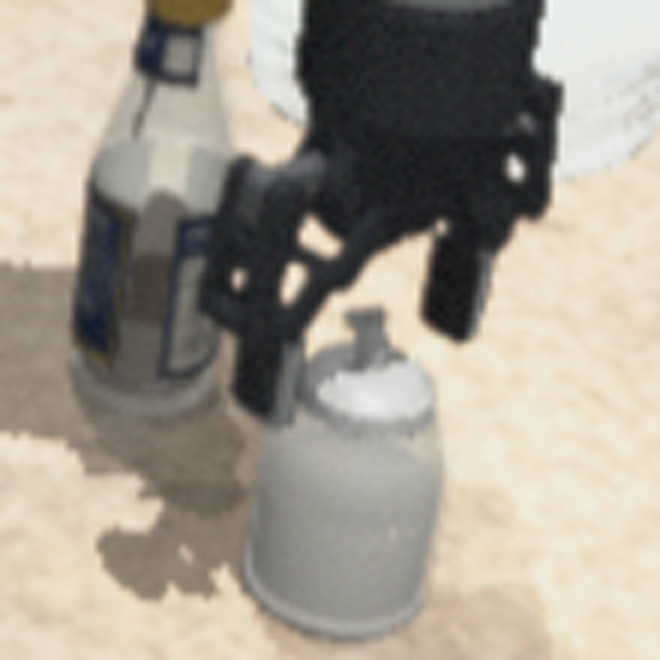

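Now about 1–1.5 mm left of the collar centre (361 against 368). Nudging back 1 mm and closing.

>>> move_arm --pt "0 0 0 -0.5 1 0 100" --pt "0 0 0 0 0 0 80" --pt "0 0 0 0 0 0 65" --pt "0 0 0 0 0 0 50" --pt "0 0 0 0 0 0 40" --pt "0 0 0 0 0 0 30" --pt "0 0 0 0 0 0 30" --pt "0 0 0 0 0 0 30" --pt "0 0 0 0 0 0 30" --newtons 35

```text
time_s: 16.7
ee_pos: [0.6067, -0.3415, 0.0993]
tcp_rot: [0.002, 0.707, 0.707, 0.001]
force: [4.1, 0.9, 5.8]
width: 0.0449
```

```bash
python3 look.py d3 320 180 110 110 6
```

```text
[ 0.60671564 -0.34146925  0.09935413] [4.40184599 0.46225323 5.85960461] 0.04456881310465704 16.75
```

View pics/d3.png

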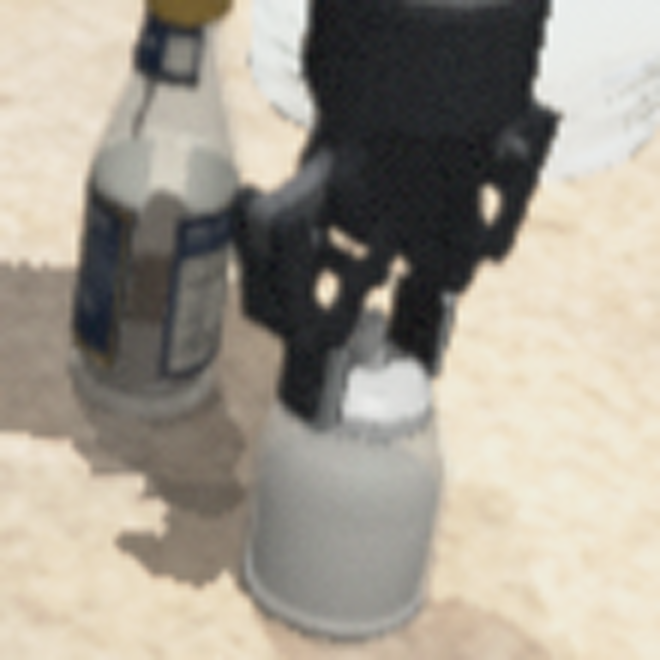

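Gripped at the collar (44.6 mm reading), tips at the collar's lower edge, glass unmoved. Lifting.

>>> move_arm --pt "0 0 0 0 0 -3 30" --pt "0 0 0 0 0 -5 30" --pt "0 0 0 0 0 -12 30" --pt "0 0 0 0 0 -20 30" --pt "0 0 0 0 0 -20 30" --pt "0 0 0 0 0 -8 30" --pt "0 0 0 0 0 0 30" --pt "0 0 0 0 0 0 30" --newtons 45

```text
time_s: 17.42
ee_pos: [0.605, -0.3411, 0.1659]
tcp_rot: [0.0, 0.707, 0.707, -0.0]
force: [0.2, 0.5, -3.6]
width: 0.0441
```

```bash
python3 look.py d4 320 150 110 110 6
```

```text
[ 0.60457002 -0.34078526  0.16505956] [-0.47725753  0.33523626 -3.8300263 ] 0.044214622613744356 17.4667
```

View pics/d4.png

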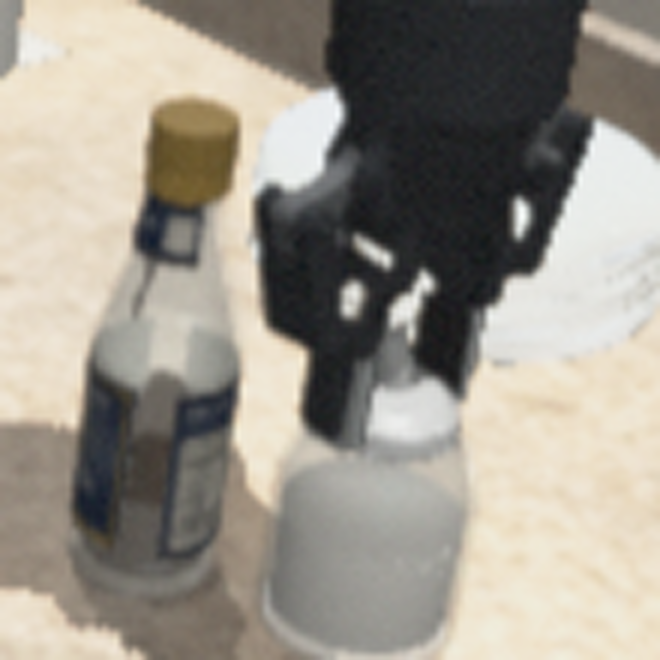

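Held upright, base about 66 mm up. Carrying between the syrup and the tray along x≈0.52 towards coaster 2.

>>> move_arm --pt "0 0 0 8 -14 0 30" --pt "0 0 0 15 -26 0 30" --pt "0 0 0 20 -30 0 30" --pt "0 0 0 25 -14 0 30" --pt "0 0 0 30 0 0 30" --pt "0 0 0 32 0 0 30" --pt "0 0 0 32 0 0 30" --pt "0 0 0 32 0 0 30" --pt "0 0 0 32 0 0 30" --pt "0 0 0 32 0 0 30" --pt "0 0 0 32 0 0 30" --pt "0 0 0 32 0 0 30"

```text
time_s: 18.47
ee_pos: [0.5196, -0.0175, 0.1649]
tcp_rot: [-0.001, 0.707, 0.707, -0.001]
force: [0.9, 0.4, -4.1]
width: 0.0441
```

>>> move_arm --pt "0 0 0 32 0 0 30" --pt "0 0 0 24 -9 0 30" --pt "0 0 0 10 -22 0 30" --pt "0 0 0 0 -26 0 30" --pt "0 0 0 0 -24 0 30" --pt "0 0 0 0 -8 0 30" --pt "0 0 0 0 0 0 30" --pt "0 0 0 0 0 0 30"

```text
time_s: 19.13
ee_pos: [0.432, 0.0467, 0.1658]
tcp_rot: [0.0, 0.707, 0.707, 0.0]
force: [0.5, 0.9, -3.9]
width: 0.0441
```

```bash
python3 look.py d5 170 110 130 120 6; python3 -c "
from ov import *
ov('d5','d5o',170,110,130,120,6,[(.4311,.0476,.03,.084)])"
```

```text
[0.43268549 0.04663538 0.16591305] [ 0.77058304 -0.37465708 -3.03243357] 0.04429489381272764 19.1833
```

View pics/d5o.png

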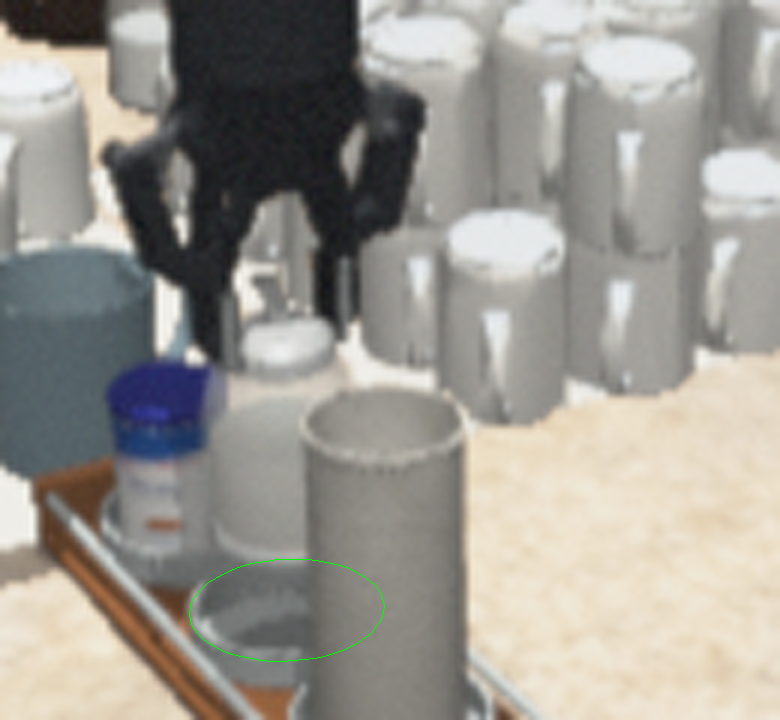

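```bash
python3 -c "
from ov import *
x,y,b=.4315,.0476,.066
ov('d5','d5o2',170,110,130,120,6,[(.4311,.0476,.03,.084),(x,y,b+.006,.069),(x,y,b+.05,.069),(x,y,b+.1,.048)])"
```

```text
(no output)
```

View pics/d5o2.png

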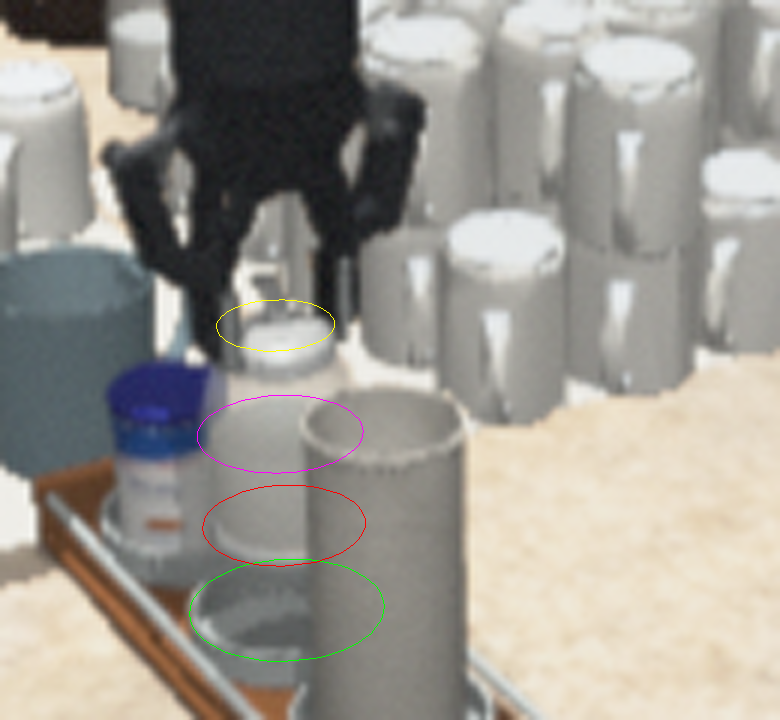

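Collar right edge 337 against 335 predicted, coaster left edge 191 against 189: lateral match within ~1 mm. Lowering to just above the rim.

>>> move_arm --pt "0 0 0 0 0 6 30" --pt "0 0 0 0 0 10 30" --pt "0 0 0 0 0 10 30" --pt "0 0 0 0 0 5 30" --pt "0 0 0 0 0 0 30" --pt "0 0 0 0 0 0 30"

```text
time_s: 19.68
ee_pos: [0.4319, 0.0467, 0.1347]
tcp_rot: [-0.0, 0.707, 0.707, -0.0]
force: [-0.6, 0.6, -3.1]
width: 0.0438
```

```bash
python3 look.py d6 180 150 100 90 8
```

```text
[0.43219316 0.04671253 0.13507189] [ 0.34540965  0.17266829 -4.77730962] 0.0442051297830083 19.7333
```

View pics/d6.png

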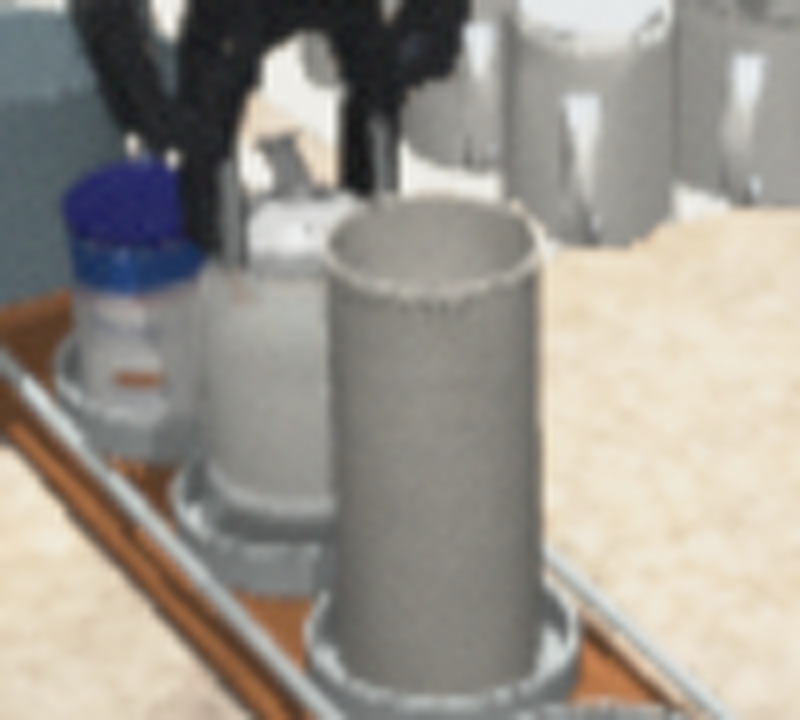

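Glass foot (left edge about 205) is inside the coaster (outer left about 172), maybe 2 mm to the right. Nudging 1 mm left and back, and lowering with force checks.

>>> move_arm --pt "0 0 0 1 -1 0 30" --pt "0 0 0 0 0 3 30" --pt "0 0 0 0 0 3 30" --pt "0 0 0 0 0 3 30" --pt "0 0 0 0 0 0 30"

```text
time_s: 20.15
ee_pos: [0.4304, 0.0478, 0.1255]
tcp_rot: [-0.0, 0.707, 0.707, -0.0]
force: [-0.6, -0.8, -4.0]
width: 0.0443
```

>>> move_arm --pt "0 0 0 0 0 3 30" --pt "0 0 0 0 0 3 30" --pt "0 0 0 0 0 2 30" --pt "0 0 0 0 0 0 30" --pt "0 0 0 0 0 0 30"

```text
time_s: 20.57
ee_pos: [0.4307, 0.0478, 0.1179]
tcp_rot: [-0.0, 0.707, 0.707, -0.0]
force: [0.6, 0.1, -3.3]
width: 0.0439
```

>>> move_arm --pt "0 0 0 0 0 1 30" --pt "0 0 0 0 0 1 30" --pt "0 0 0 0 0 0.5 30" --pt "0 0 0 0 0 0 30"

```text
time_s: 20.9
ee_pos: [0.4307, 0.0478, 0.1154]
tcp_rot: [-0.0, 0.707, 0.707, -0.0]
force: [-1.1, 0.6, -3.6]
width: 0.0444
```

>>> move_arm --pt "0 0 0 0 0 1 30" --pt "0 0 0 0 0 0 30"

```text
time_s: 21.07
ee_pos: [0.431, 0.0477, 0.1146]
tcp_rot: [0.0, 0.707, 0.707, 0.0]
force: [-0.2, -0.1, -2.3]
width: 0.0442
```

>>> move_arm --pt "0 0 0 0 0 0.5 30" --pt "0 0 0 0 0 0 30"

```text
time_s: 21.23
ee_pos: [0.4312, 0.0477, 0.1144]
tcp_rot: [0.0, 0.707, 0.707, 0.0]
force: [0.2, -1.1, 3.0]
width: 0.0443
```

```bash
python3 look.py d7 180 150 100 90 8
```

```text
[0.431218   0.04766438 0.1143585 ] [ 0.56054198 -0.81443394  3.46009506] 0.043715046738251544 21.2833
```

View pics/d7.png

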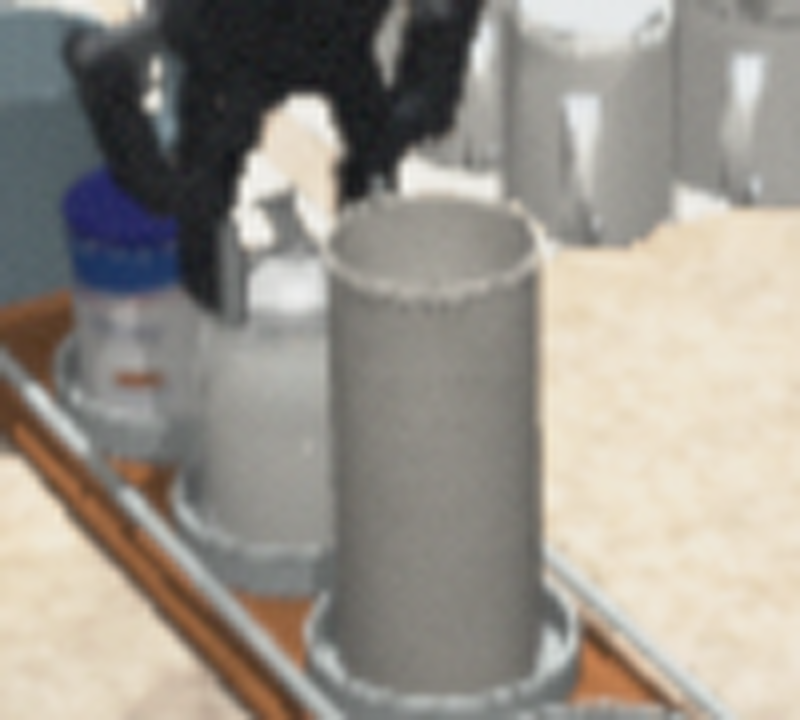

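Floor contact exactly as predicted (0.1143), glass inside the coaster. Slow release.

>>> move_arm --pt "0 0 0 0 0 0 52" --pt "0 0 0 0 0 0 55" --pt "0 0 0 0 0 0 58" --pt "0 0 0 0 0 0 65" --pt "0 0 0 0 0 0 80" --pt "0 0 0 0 0 0 100" --pt "0 0 0 0 0 0 100" --pt "0 0 0 0 0 0 100"

```text
time_s: 21.95
ee_pos: [0.4307, 0.0478, 0.114]
tcp_rot: [-0.0, 0.707, 0.707, -0.0]
force: [-0.9, -0.7, 0.6]
width: 0.0857
```

>>> move_arm --pt "0 0 0 0 0 -10 100" --pt "0 0 0 0 0 -30 100" --pt "0 0 0 0 0 -40 100" --pt "0 0 0 0 0 -40 100" --pt "0 0 0 0 0 -20 100" --pt "0 0 0 0 0 0 100"

```text
time_s: 22.45
ee_pos: [0.4332, 0.0477, 0.2585]
tcp_rot: [0.003, 0.707, 0.707, 0.002]
force: [0.8, 0.7, -0.1]
width: 0.0855
```

```bash
python3 look.py d8 160 120 130 100 6
```

```text
[0.43217559 0.04775704 0.25608848] [-0.69764597 -0.41550994 -0.72489096] 0.08515465847023229 22.5
```

View pics/d8.png

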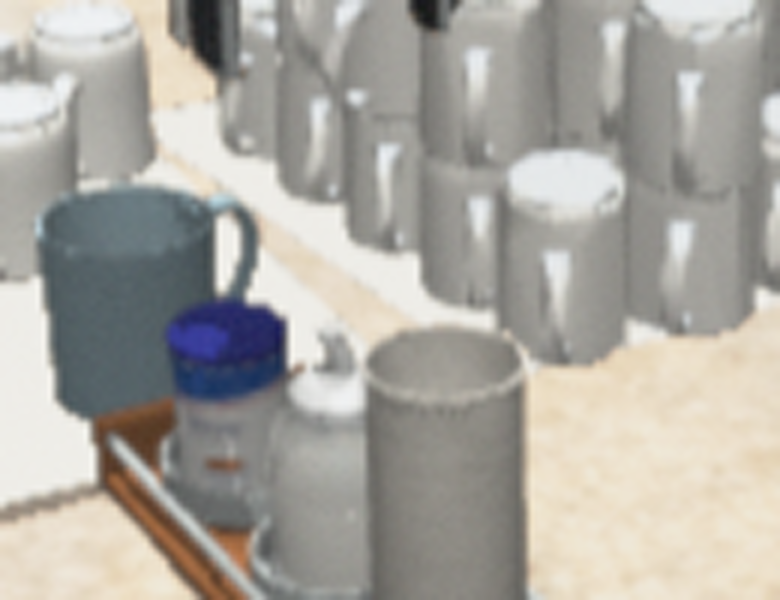

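All three stand upright in coasters 1–3. To the syrup bottle.

>>> move_arm --pt "0 0 0 -13 10 0 100" --pt "0 0 0 -26 20 0 100" --pt "0 0 0 -28 22 0 100" --pt "0 0 0 -28 22 0 100" --pt "0 0 0 -28 22 0 100" --pt "0 0 0 -28 22 0 100" --pt "0 0 0 -28 22 0 100" --pt "0 0 0 -28 22 0 100" --pt "0 0 0 -28 22 0 100" --pt "0 0 0 -23 20 10 100" --pt "0 0 0 0 0 20 100" --pt "0 0 0 0 0 0 100"

```text
time_s: 23.5
ee_pos: [0.6334, -0.2105, 0.2179]
tcp_rot: [-0.004, 0.707, 0.707, -0.001]
force: [-0.7, 1.2, -0.9]
width: 0.0852
```

```bash
python3 look.py s1 290 120 120 110 6;python3 -c "
from ov import *
ov('s1','s1o',290,120,120,110,6,[(.636,-.210,.203,.028),(.636-.0426,-.210,.221,.022),(.636+.0426,-.210,.221,.022)])"
```

```text
[ 0.63317795 -0.20963388  0.22009821] [-0.41268453  0.95063902  0.38039513] 0.08523806962831088 23.55
```

View pics/s1o.png

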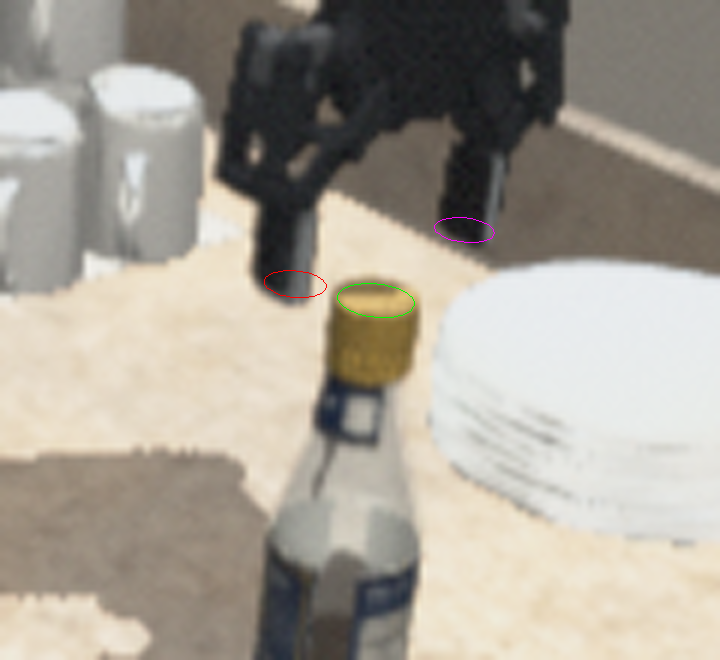

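Jaw centre (~378) lines up with the cap (376). Descending.

>>> move_arm --pt "0 0 0 0 0 0 100" --pt "0 0 0 0 0 8 100" --pt "0 0 0 0 0 15 100" --pt "0 0 0 0 0 16 100" --pt "0 0 0 0 0 12 100" --pt "0 0 0 0 0 4 100" --pt "0 0 0 0 0 0 100" --pt "0 0 0 0 0 0 100"

```text
time_s: 24.22
ee_pos: [0.6352, -0.2098, 0.17]
tcp_rot: [0.0, 0.707, 0.708, 0.0]
force: [-0.6, -0.1, 0.5]
width: 0.0857
```

```bash
python3 look.py s2 290 120 120 110 6
```

```text
[ 0.63547002 -0.21000273  0.17029737] [0.44259039 1.18570799 0.2675397 ] 0.08541232997537054 24.2667
```

View pics/s2.png

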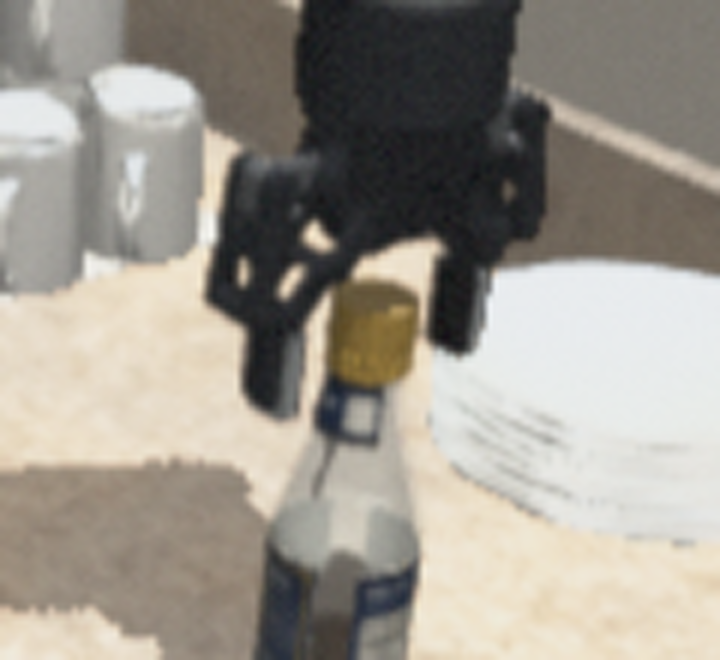

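>>> move_arm --pt "0 0 0 0 0 6 100" --pt "0 0 0 0 0 6 100" --pt "0 0 0 0 0 0 80" --pt "0 0 0 0 0 0 65" --pt "0 0 0 0 0 0 55" --pt "0 0 0 0 0 0 45" --pt "0 0 0 0 0 0 35" --pt "0 0 0 0 0 0 30" --pt "0 0 0 0 0 0 25" --pt "0 0 0 0 0 0 25" --pt "0 0 0 0 0 0 25" --newtons 40

```text
time_s: 25.18
ee_pos: [0.6354, -0.2102, 0.1575]
tcp_rot: [0.001, 0.707, 0.707, 0.0]
force: [0.8, -0.2, 5.2]
width: 0.0428
```

```bash
python3 look.py s3 280 120 120 120 6
```

```text
[ 0.63534074 -0.2101884   0.15751561] [0.14460406 0.67486671 4.84435897] 0.04287014690168987 25.2333
```

View pics/s3.png

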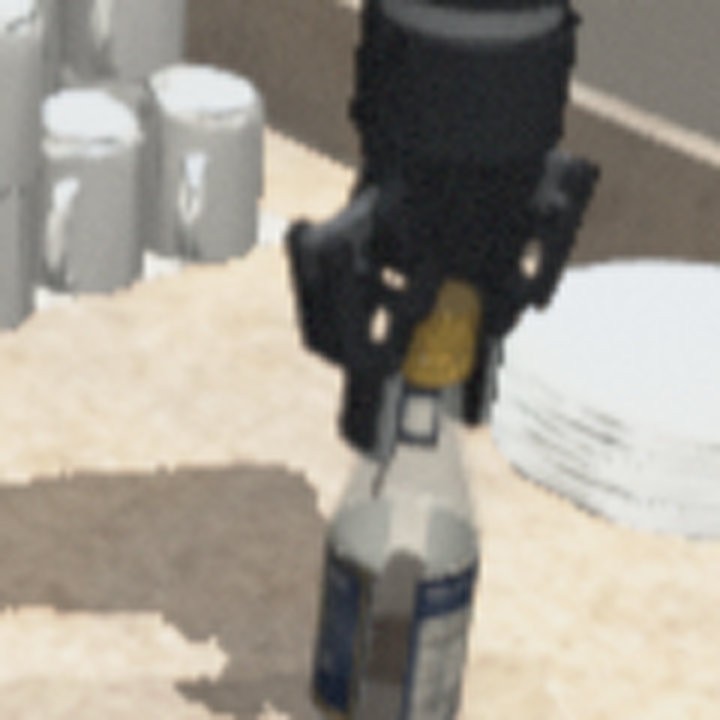

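Gripped on the cone at 42.9 mm, bottle upright. Firmer grip, then a small test lift.

>>> move_arm --pt "0 0 0 0 0 0 20" --pt "0 0 0 0 0 0 20" --pt "0 0 0 0 0 -2 20" --pt "0 0 0 0 0 -4 20" --pt "0 0 0 0 0 -8 20" --pt "0 0 0 0 0 -8 20" --pt "0 0 0 0 0 0 20" --pt "0 0 0 0 0 0 20" --newtons 60

```text
time_s: 25.9
ee_pos: [0.6354, -0.2102, 0.1798]
tcp_rot: [0.001, 0.707, 0.707, 0.0]
force: [0.8, 0.4, -2.9]
width: 0.0419
```

```bash
python3 look.py s4 280 120 120 120 6
```

```text
[ 0.63508892 -0.21009377  0.17920292] [-0.9617404   0.27573897 -2.99797084] 0.04190111276560978 25.95
```

View pics/s4.png

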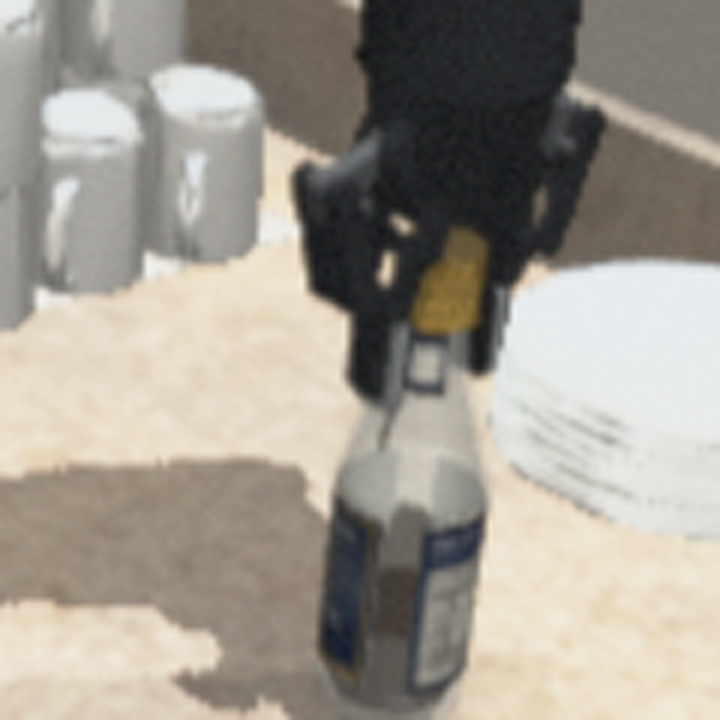

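Lifted cleanly. Raising and carrying to coaster 4.

>>> move_arm --pt "0 0 0 0 0 -15 20" --pt "0 0 0 0 0 -20 20" --pt "0 0 0 2 -10 -8 20" --pt "0 0 0 8 -20 0 20" --pt "0 0 0 9 -28 0 20" --pt "0 0 0 10 -32 0 20" --pt "0 0 0 10 -32 0 20" --pt "0 0 0 10 -32 0 20" --pt "0 0 0 10 -30 0 20" --pt "0 0 0 9 -22 0 20" --pt "0 0 0 0 -5 0 20" --pt "0 0 0 0 0 0 20"

```text
time_s: 26.95
ee_pos: [0.422, -0.1415, 0.222]
tcp_rot: [-0.0, 0.707, 0.707, -0.0]
force: [0.1, -0.5, -3.8]
width: 0.0418
```

```bash
python3 look.py s5 190 130 120 130 6;python3 -c "
from ov import *
x,y,b=.424,-.1423,.064
ov('s5','s5o',190,160,120,120,6,[(.4238,-.1423,.03,.084),(x,y,b,.059),(x,y,b+.1,.059)])"
```

```text
[ 0.42363194 -0.14225383  0.222233  ] [ 0.1136376  -0.15701166 -3.7653985 ] 0.04188023900905919 27.0
```

View pics/s5o.png

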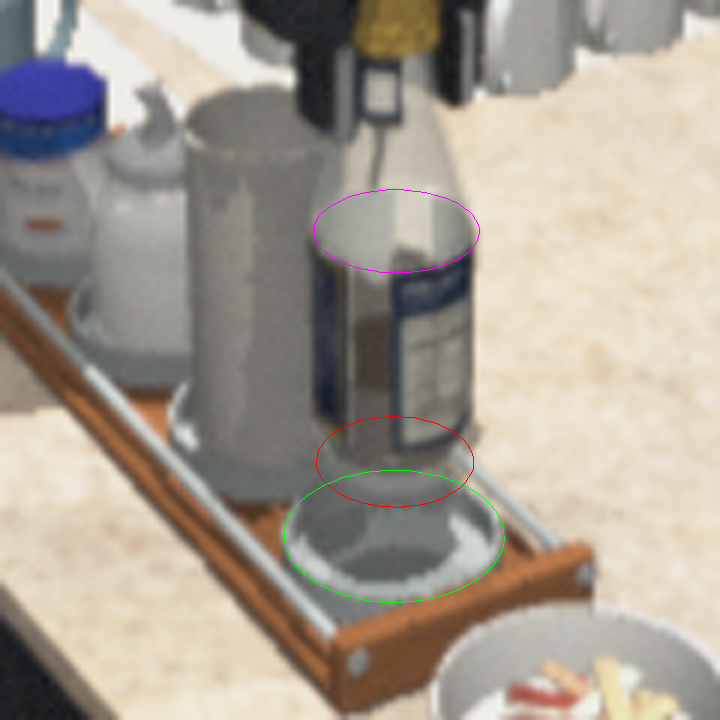

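Bottle aligned over coaster 4 (columns ~315–475 against rim 284–505). Lowering.

>>> move_arm --pt "0 0 0 0 0 6 20" --pt "0 0 0 0 0 10 20" --pt "0 0 0 0 0 12 20" --pt "0 0 0 0 0 10 20" --pt "0 0 0 0 0 5 20" --pt "0 0 0 0 0 2 20" --pt "0 0 0 0 0 0 20" --pt "0 0 0 0 0 0 20"

```text
time_s: 27.67
ee_pos: [0.4244, -0.1424, 0.1771]
tcp_rot: [0.0, 0.707, 0.707, 0.0]
force: [-0.2, 0.5, -4.4]
width: 0.042
```

```bash
python3 look.py s6 190 160 120 120 6
```

```text
[ 0.42446068 -0.14246395  0.17737093] [-0.53920292 -0.58551388 -3.30613813] 0.04176362263596435 27.7167
```

View pics/s6.png

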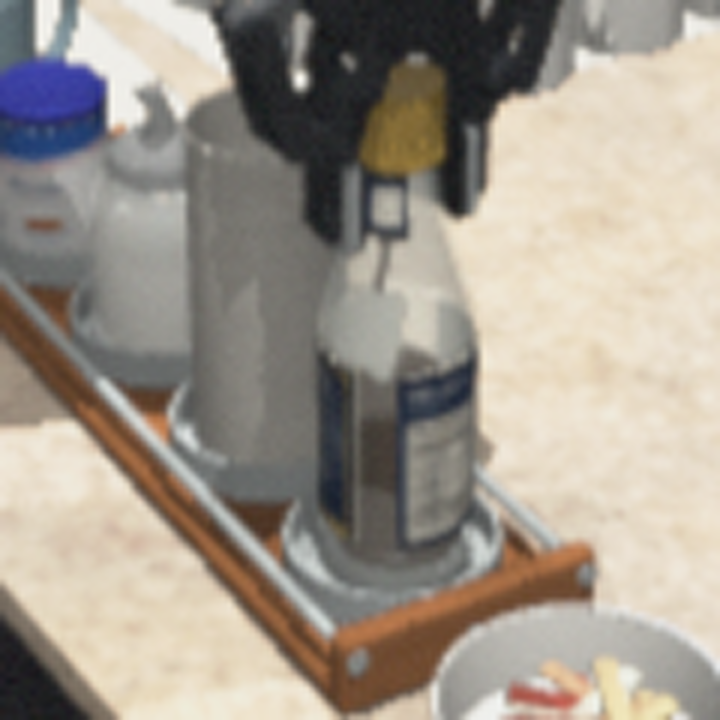

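Well centred in the coaster, ~5 mm above the floor.

>>> move_arm --pt "0 0 0 0 0 1 20" --pt "0 0 0 0 0 1 20" --pt "0 0 0 0 0 1 20" --pt "0 0 0 0 0 0 20"

```text
time_s: 28.05
ee_pos: [0.4239, -0.1422, 0.174]
tcp_rot: [0.0, 0.707, 0.707, 0.0]
force: [-0.4, 1.3, -3.5]
width: 0.0422
```

>>> move_arm --pt "0 0 0 0 0 1 20" --pt "0 0 0 0 0 0 20"

```text
time_s: 28.22
ee_pos: [0.4239, -0.1422, 0.1729]
tcp_rot: [-0.0, 0.707, 0.707, -0.0]
force: [1.2, -0.6, -3.3]
width: 0.0416
```

>>> move_arm --pt "0 0 0 0 0 0.5 20" --pt "0 0 0 0 0 0 20"

```text
time_s: 28.38
ee_pos: [0.4241, -0.1423, 0.1727]
tcp_rot: [0.0, 0.707, 0.707, 0.0]
force: [0.5, 1.0, -1.3]
width: 0.0416
```

>>> move_arm --pt "0 0 0 0 0 0.5 20" --pt "0 0 0 0 0 0 20"

```text
time_s: 28.55
ee_pos: [0.4243, -0.1424, 0.1726]
tcp_rot: [0.001, 0.707, 0.707, 0.0]
force: [0.0, -0.1, 6.2]
width: 0.0416
```

Contact at 0.1726 (0.1725 predicted). Releasing slowly and retreating up.

>>> move_arm --pt "0 0 0 0 0 -0.3 48" --pt "0 0 0 0 0 0 51" --pt "0 0 0 0 0 0 54" --pt "0 0 0 0 0 0 60" --pt "0 0 0 0 0 0 75" --pt "0 0 0 0 0 0 100" --pt "0 0 0 0 0 0 100" --pt "0 0 0 0 0 0 100"

```text
time_s: 29.22
ee_pos: [0.4239, -0.1422, 0.1723]
tcp_rot: [0.0, 0.707, 0.707, -0.0]
force: [-0.0, 0.0, -0.7]
width: 0.0853
```

```bash
python3 look.py s7 190 140 120 130 6
```

```text
[ 0.4239327  -0.14220453  0.17228811] [0.89777079 0.08839267 0.47627341] 0.08534116051072076 29.2667
```

View pics/s7.png

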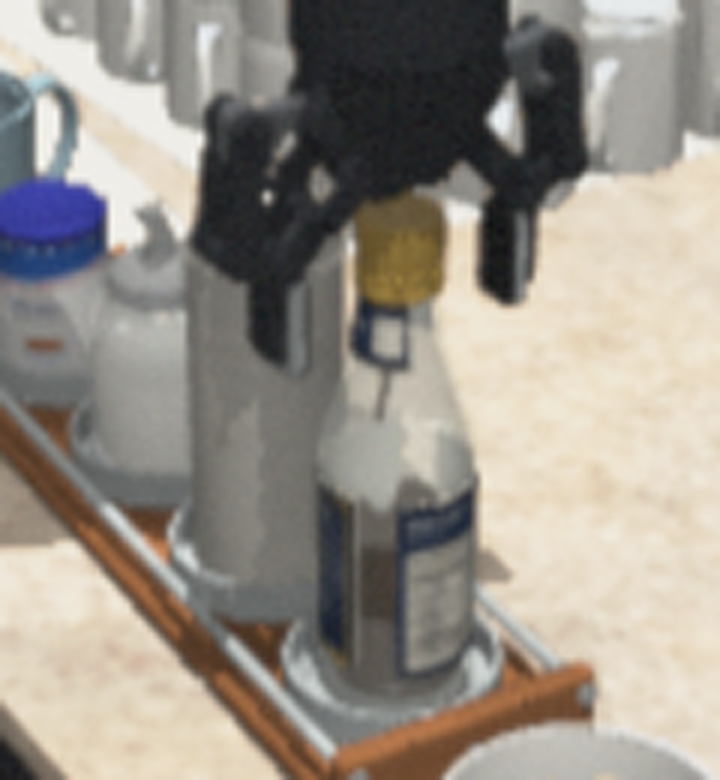

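Standing free and upright. Backing off upward, then aside for a final look.

>>> move_arm --pt "0 0 0 0 0 -8 100" --pt "0 0 0 0 0 -20 100" --pt "0 0 0 0 0 -35 100" --pt "0 0 0 0 0 -35 100" --pt "0 0 0 0 0 -20 100" --pt "0 0 0 -20 0 0 100" --pt "0 0 0 -35 0 0 100" --pt "0 0 0 -40 0 0 100" --pt "0 0 0 -40 0 0 100" --pt "0 0 0 -40 0 0 100" --pt "0 0 0 -40 0 0 100" --pt "0 0 0 -40 0 0 100"

```text
time_s: 30.27
ee_pos: [0.4237, -0.3992, 0.291]
tcp_rot: [0.0, 0.707, 0.707, -0.0]
force: [0.4, 0.7, 0.6]
width: 0.0855
```

>>> move_arm --pt "0 0 0 -30 -20 0 100" --pt "0 0 0 -30 -30 0 100" --pt "0 0 0 -20 -30 0 100" --pt "0 0 0 0 -20 0 100" --pt "0 0 0 0 0 0 100" --pt "0 0 0 0 0 0 100"

```text
time_s: 30.77
ee_pos: [0.3238, -0.4771, 0.2909]
tcp_rot: [0.0, 0.708, 0.707, 0.0]
force: [-0.4, 0.8, -0.5]
width: 0.0855
```

```bash
python3 look.py f1 150 120 170 180 4; python3 -c "
import cv2
from cell import eyes
cv2.imwrite('pics/topf.png',cv2.resize(eyes.capture('top')['img'][135:265,160:390],None,fx=3.4,fy=3.4,interpolation=cv2.INTER_CUBIC))"
```

```text
[ 0.32471691 -0.47682569  0.29087006] [0.30638528 0.39968096 0.6704758 ] 0.08554747352276593 30.8167
```

View pics/f1.png

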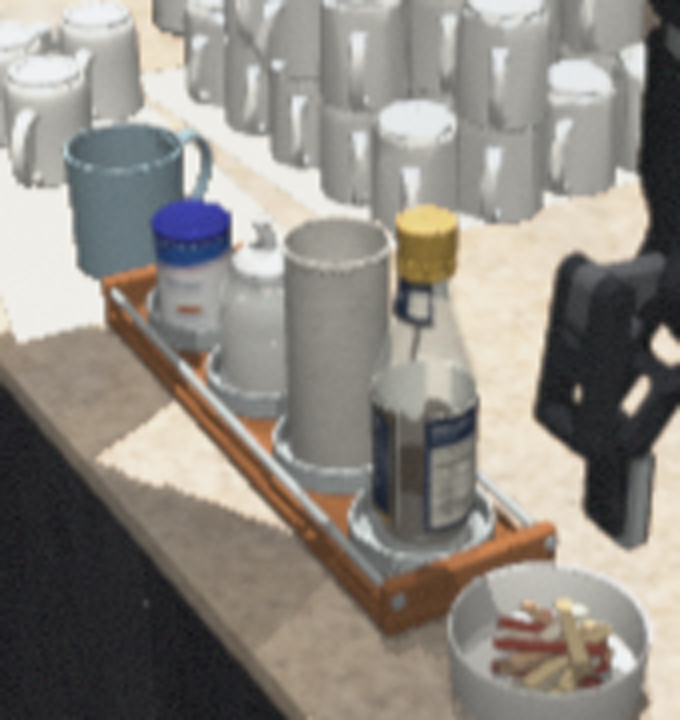

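View pics/topf.png

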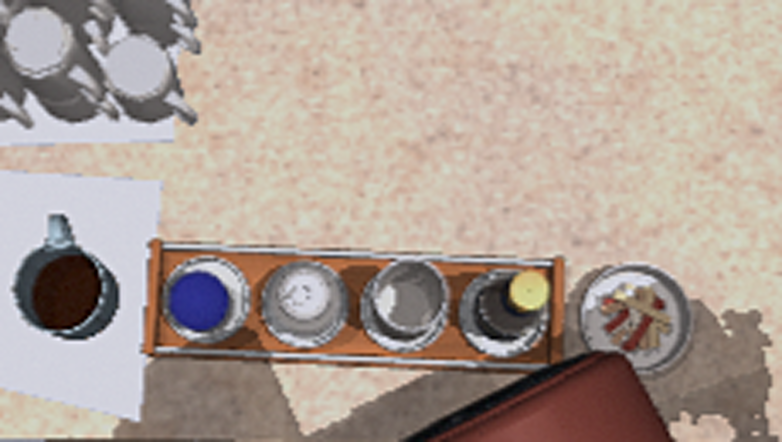

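```bash
python3 - <<'E'
import cv2,pickle,numpy as np
from ov import *
a=pickle.load(open("side0.pkl","rb"))["img"];b=pickle.load(open("f1.pkl","rb"))["img"]
for n,(x,y,w,h) in {"mug":(160,140,48,46),"dish":(255,255,62,55)}.items():
    r=cv2.matchTemplate(cv2.cvtColor(b[y-5:y+h+5,x-5:x+w+5],6),cv2.cvtColor(a[y:y+h,x:x+w],6),cv2.TM_CCOEFF_NORMED);print(n,cv2.minMaxLoc(r)[1::2])
E
python3 -c "
from ov import *
import sys
ov('f1','f1c',170,155,80,75,8,[(.433,.1455,.097,.055),(.433,.1455,.019,.053)])"
```

```text
mug (0.7486891150474548, (5, 5))
dish (0.6787329316139221, (5, 5))
```

View pics/f1c.png

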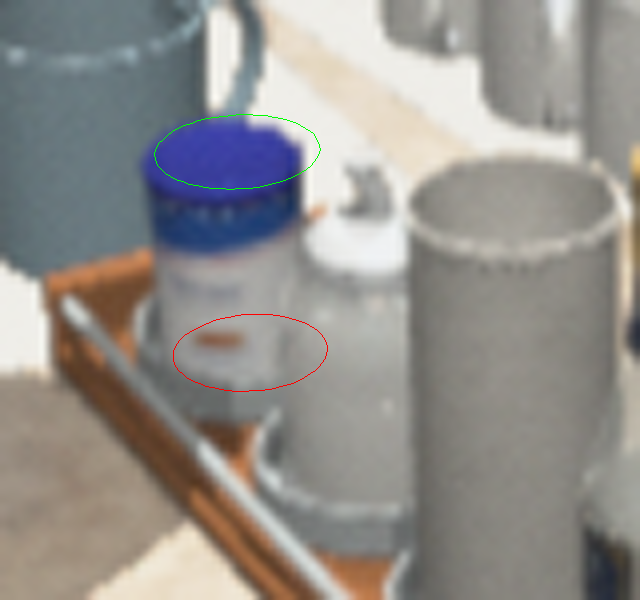

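The creamer's side edge leans 17 px over its height against 19 px predicted for vertical, so it stands upright. The mug and dish show zero pixel shift. The arm is clear, so I'm handing in.

```bash
python3 -c "
from cell import workorder
print(workorder.close_job())"
```

```text
the job is handed in; nothing more can be done
None
```

I stood all four items in the coasters by height: creamer tin in 1 (next to the blue mug), sugar dispenser in 2, steel beaker in 3, syrup bottle in 4. The job was handed in at about 31 s of the 106 s limit, with the arm clear of everything.

**Placing:** Each item met its coaster floor at the height I predicted, to about 0.2 mm by the arm's own readings. Contact forces at set-down were 3 to 12 N, and I released each slowly after that.

**Final pictures:** All four are inside their coasters and look upright. The mug and dish match their starting position with no pixel shift, though the match scores were only 0.75 and 0.68, probably from changed shadows.

**Checks that disagreed:**
- **Creamer off-centre:** it slid a few mm sideways in its coaster as I let go. It stands off-centre towards the mug but upright.
- **Triangulated heights:** the heights measured from the two cameras came out 2 to 9 mm low, so I fitted a small image offset from the stated heights. I then checked it against the gripper seen in the side pictures.
- **Item bases:** the bases looked 1 to 2 pixels off the model in the side view, which I put down to rounded feet. Floor contact still came where predicted.

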